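Throw off the ratchet pawl and lower the lift platform

ROBOT

A 7-joint arm with a two-finger parallel gripper is mounted at the origin on the work surface. World frame = base frame: x ahead of the robot, y to its left, z up, the work surface at z = 0. Lengths are in m, angles in rad, forces in N, time in s.
With the tool pointing down it reaches from about 0.35 to 0.9 m from the base axis. Payload 8.1 kg.
Tool frame: the origin (TCP) lies at the centre of the arm's flange, where the gripper is bolted on; the fingertips stand 178 mm ahead of it and the grasp point (between the pads) lies hold_point_z ahead of it (hold_point_z is the distance from the TCP to the grasp point, in m); z points along the fingers, y is the line along which they close (so a half turn about z gives the same grasp; the last joint's range is limited). The gripper opens to 92 mm and grips with 3 to 60 N. Pads are 19 mm wide; open, the fingers measure 130 mm over their backs; the gripper's body (75 mm by 190 mm) begins 47 mm behind the grasp point.
Start: joints at [-1.316, 0.434, 0.025, 1.573, -0.012, 1.134, -0.075], TCP at [0.219, 0.585, 0.405] pointing down, gripper open.
Joint ranges: [-2.62, 2.62], [-0.44, 2.09], [-1.27, 1.32], [0.08, 2.57], [-1.32, 4.46], [0.12, 2], [-2.74, 2.74]. Speed limits (rad/s): [2.22, 2.22, 3.01, 3.01, 3.14, 3.14, 3.14].

INTERFACE

Orientations are given as a 3x3 rotation matrix whose columns are the frame's x, y, z axes.
In Python, from bench import sense, grab_frame, close_job, hold_point_z gives the robot as it stands. The module is installed in compiled form; this text tells all that it offers.
- The arm moves only by the tool jog_arm, never from a script. Its argument "series" is text: rows parted by semicolons, each of 5 numbers parted by spaces: the finger opening in mm, from 0 to 91.8, then the shift along the tool's x, y, z in mm, then the turn about the tool's z in rad. In form: hand x y z turn; .... A call has 1 to 20 rows; each row shifts and turns the commanded pose from where the row before left it, along the tool's axes as they then stand; what a row does not reach is not made up. A row lasts 1/8 s, in which the tool goes at most 62.5 mm and 10.7 degrees, less where a joint would pass 70% of its speed; a pose out of reach is approached as far as the arm can. A call with a gripper value outside its range is refused whole. The fingers move at their own pace and stop on an object; the grip force is fixed at half the most. Time passes only in rows, so rows that do not move let the fingers close. It gives the time, the measured TCP pose, the force, the opening and the grip force at its end, in the units of the state.
- sense(): the state, without advancing time (a new reading comes with each control period).
- grab_frame(name): name is "side" or "top" or "wrist"; returns a dict with "color" (384x512x3 uint8, blue, green, red), "mtx" (3x3 intrinsics, pixels), "position" and "orientation" of the camera in the world. Camera axes: x right, y down, z forward; pixel columns grow to the right and rows downward; lengths in m; the calibration is good to about 2 mm. A picture is of the moment at which its call begins. There is no depth.
- close_job(): hands the job in; it is judged then, once.
The state is a dict: "clock": time; "q": joint angles; "joint_velocities": joint speeds; "joint_torque": joint torques, N m; "tool_pos": TCP position; "orientation": TCP orientation; "contact_force": force on the tool from outside, world axes, zero at the start; "wrist_torque": the same for the moment, N m; "gripper_width": opening from 0.0 (shut) to 1.0 (fully open); "grasp_force": force on a finger pad.
Only numpy, scipy, OpenCV 4.12 (cv2) and the standard library are available. Lean on these libraries where they do the work, as an engineer would, in place of code of your own. Each camera call takes 0.05 s, during which the arm holds its last target. There are 200 camera calls.

TASK

Take the orange-handled rod from its cradle, reach its steel tip in under the platform of the raised lift stand and flick the red pawl's tail up and right over with it, so that the pawl stays thrown off the teeth; keep the gripper itself off the pawl and leave the platform where it is until then. Then lower the platform gently, fully down onto its stop, and lay the rod back in its cradle the way it lay. Do not disturb the other things on the bench.

Things in the scene. Friction and masses are not known exactly. Their poses are not given: they have to be found in the camera images.
- stand: Fixed ratchet lift stand. Origin on the bench, straight below the pawl pivot; its -x side is the front, facing the robot's right (yaw 1.57 +- 0.25 rad). Blue base plate 170 x 130 x 12 mm (local x -50..120). Steel mast (local x 42..64, y +-15) 344 mm high, on its front 11 flat teeth every 12 mm (z 30..150 mm, tips at local x 29). A low fixed blue bin, 80 x 100 x 45 mm, stands at local x about -180, y about +155
- lift (a joint): Height of the platform over its bottom stop, m: 0 fully down, 0.065 to 0.105 at the start. Stiff slide (16 N friction, damping 25 N s/m): it stays where it is left; with the pawl thrown off some 4 to 13 N pushes it down. The engaged pawl rides the teeth upward but bars the way down
- deck_front (a point): Middle of the deck's front edge, level with its top (148 mm above the bench when down). Deck: two aluminium strips 8 mm thick, at stand y +-(21..76), from here (stand local x -140) back to x +65; the 42 mm slot between them is open and shows the pawl from above. Yellow skirts at y +-(71..75), local x -85..+65, hang 75 mm down from the deck's underside. Four steel sockets (40 x 60 mm high) are pinned on it
- plate_top (a point): Top middle of the platform's yellow mast carriage (stand local x 34), 57 mm above the deck's top. Its two side plates (y +-(17..21), local x -10..78) run down to 20 mm below the pawl pivot, either side of the pawl
- lift_handle (a point): Centre of the platform's red handle: level bar, 14 mm diameter, 90 mm long along the stand's y, for lowering the platform, on two steel posts (12 mm diameter, at y +-32 mm), 35 mm above the deck's top (centre), at local x -125 mm (moves with the platform, 183 mm above the bench at joint 0). About 28 mm free under the bar
- pawl (a joint): Angle of the red pawl, rad: engaged at 0 (up to 0.4 when it rests on a tooth tip), grows as its tail goes up and over towards the mast, stop at 2.0. The tail falls back by its weight (under 1 N) below about 1.5; it must be pushed past about 1.75, then falls over to the stop and stays. Its nose, 42 mm long, points to the mast, 40 degrees down. Keep the gripper off it
- pawl_tail (a point): Centre of the pawl's tail pad, 46 mm from the pivot; pad 16 mm along the tail, 26 mm wide (stand's y), 9 mm thick. At pawl 0 the tail is level and points to the front (stand -x), so its underside is 4.5 mm below this point
- pawl_pivot (a point): Centre of the pawl's pivot (axis level, along the stand's y), 70 mm below the deck's underside, 140 mm behind the deck's front edge; rides with the platform, 70 mm above the bench when that is down
- rod: Loose rod, 180 mm long, 90 g, along its own x; origin at mid length on the axis. Orange handle 18 mm diameter from x -90 to -10 mm, steel shank 10 mm diameter from x -10 to +90 mm. Starts level in the cradle, axis 60 mm above the bench, tip pointing away from the robot and to its left (yaw 0.45 to 1.25 rad)
- rod_tip (a point): End of the rod's steel shank, on the axis
- cradle: Fixed grey rod rest, to the left or right of the stand; origin on the bench under the middle, rod lies along its x with rod origin at (0,0,60 mm) and tip to +x. Foot 170 x 50 x 8 mm; two V notches, 6 mm thick, at x -79 mm (under the handle) and x +60 mm (under the shank), arms rising to 63 and 69 mm, 20 mm to either side
- socket_a: Bystander: turned steel socket, 40 mm diameter, 60 mm high, standing on the bench beside the stand's rear, on the robot's side
- socket_b: Bystander: the same, beside the stand, on the side away from the robot
- socket_c: Bystander: the same, 60 to 75 mm to the right of the rod's shank
- socket_d: Bystander: the same, beyond the tray
- oil_bottle: Bystander: yellow bottle with black cap, 52 mm diameter, 100 mm high, beyond the tray
- tray: Fixed blue steel tray with bolts, 130 x 110 x 40 mm, on the side of the stand opposite the cradle; origin under its centre

How it is judged:
On the way, in this order (a step that is already met when the one before it is completed fails the run):
1. the pawl has been thrown over with the rod in the gripper, the platform still up (value of joint pawl above 1.75 rad and contact force between the fingers and rod above 0.5 N and distance of lift_handle from where it was at the start of the episode below 0.012 m), for 0.1 s.
2. the platform is fully down with the pawl still thrown off (value of joint lift below 0.004 m and value of joint pawl above 1.75 rad), for 0.2 s.
At the end, for the whole second after the job is handed in: Platform fully down (lift joint under 4 mm), pawl thrown off (over 1.75 rad), rod at rest in its cradle (15 mm along, 8 mm across and in height, 0.1 rad) (all of step 2 and x of rod in the frame of cradle between -0.015 and 0.015 m and y of rod in the frame of cradle between -0.008 and 0.008 m and z of rod in the frame of cradle between 0.052 and 0.068 m and angle between the x axis of rod and the x axis of cradle, either way round below 0.1 rad and linear speed of rod below 0.02 m/s); the robot touches nothing.
It fails at once if the gripper or arm touches the pawl (contact force between any of the fingers, the arm and pawl above 0.5 N).
It fails at once if the platform is dropped or rammed down (over 0.2 m/s) (velocity of joint lift below -0.2 m/s).
It fails at once if a bystander (socket on the bench, bottle) is shifted over 20 mm or knocked over (distance of any of socket_a, socket_b, socket_c, socket_d, oil_bottle from where it was at the start of the episode above 0.02 m).
It also fails if it takes over 72 s, if anything falls off the work surface, if the arm or the gripper's body presses on something with over 40 N, if the wrist force passes 120 N, or if a joint passes its speed limit or range.

## Working session

There is one attempt and no reset: what is moved stays moved. The work goes in short steps, Python scripts to look and compute and a tool call to move; the robot and the scene stay as the last step left them, time stands still between calls to the robot, and variables do not carry over. Pictures are saved under pics/ and viewed, at most 10 in all, crops included, and the job is handed in when it is done.

Besides the shell and the picture viewer there is one more tool, called after "Emit:" as name(argument=value, ...) on one line, values as JSON. jog_arm: Moves the arm, as the interface text tells. Its arguments: {"type":"object","properties":{"series":{"type":"string"}},"required":["series"]}

```bash
mkdir -p pics
python3 - <<'E'
from bench import *
import cv2,pickle,numpy as np
s=sense();print(s,hold_point_z)
d={}
for n in("side","top","wrist"):
    f=grab_frame(n);d[n]=f;cv2.imwrite(f"pics/{n}0.png",f["color"]);print(n,f["mtx"].tolist(),f["position"],f["orientation"])
pickle.dump(d,open("f0.pkl","wb"))
cv2.imwrite("pics/c0.png",np.hstack([d["side"]["color"],d["top"]["color"]])[:, :])
E
```

```text
{'clock': 0.0, 'q': array([-1.31562654,  0.435198  ,  0.02495544,  1.57410457, -0.01160718,
        1.13397486, -0.07510007]), 'joint_velocities': array([-0.00108522, -0.00157645, -0.00044402, -0.00105284,  0.00034832,
        0.00151548,  0.0003801 ]), 'joint_torque': array([ 2.78678311e-05, -6.67883849e+01,  9.84603725e-01, -3.14434040e+01,
       -6.05268474e-02,  4.34525299e-02,  1.64533758e-04]), 'tool_pos': array([0.21880477, 0.58519734, 0.40395718]), 'orientation': array([[-9.36660175e-01,  3.50239262e-01, -4.19568738e-04],
       [ 3.50239490e-01,  9.36659012e-01, -1.48155719e-03],
       [-1.25906657e-04, -1.53466516e-03, -9.99998814e-01]]), 'contact_force': array([ 0.53557592, -0.88583173, -0.48625969]), 'wrist_torque': array([-0.01472054,  0.03631929, -0.02599539]), 'grasp_force': 0.0, 'gripper_width': 0.9998641395421404} 0.1592
side [[429.8767319393159, 0.0, 241.61959258506147], [0.0, 429.8767319393159, 195.6516495184792], [0.0, 0.0, 1.0]] [ 0.47229027 -0.73930116  1.10617814] [[ 0.99366102 -0.09441465  0.06102166]
 [-0.11189101 -0.77813099  0.61805547]
 [-0.01087065 -0.6209654  -0.78376259]]
top [[347.7114327729811, 0.0, 255.3548392829495], [0.0, 347.7114327729811, 190.0904729664905], [0.0, 0.0, 1.0]] [0.45498275 0.01972353 1.13285322] [[-0.01760734 -0.99449905  0.10325517]
 [-0.99965579  0.0195188   0.01753077]
 [-0.01944975 -0.10291096 -0.9945004 ]]
wrist [[300.80823235122, 0.0, 255.1788101078995], [0.0, 300.80823235122, 195.997211366681], [0.0, 0.0, 1.0]] [0.14893746 0.61144676 0.38354996] [[ 0.34989833  0.89955759  0.26147142]
 [ 0.93678643 -0.33553563 -0.0992322 ]
 [-0.0015321   0.27966406 -0.9600967 ]]
```

View pics/side0.png

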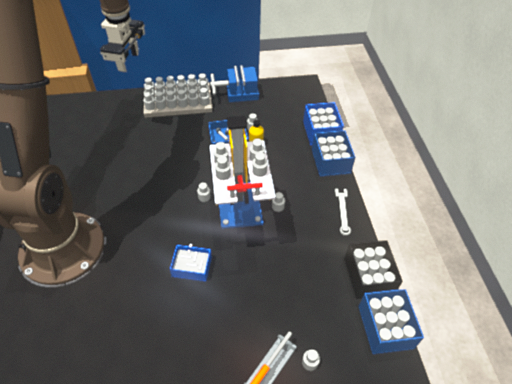

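View pics/top0.png

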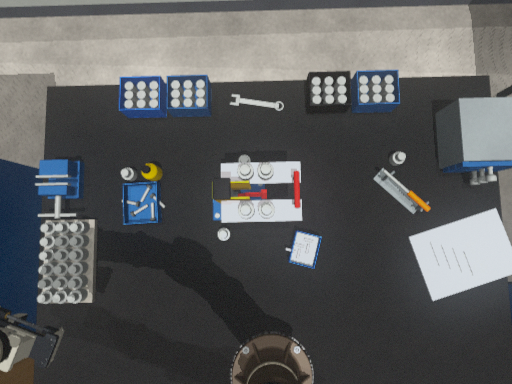

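Side view: the stand is centred near (240,170) with the red bar at (245,186), and the cradle with the rod is at (270,360). In the top view the bar runs vertically at (297,190), and the rod goes from the handle end at (428,209) to the tip at about (380,172). Next I'll measure by colour.

```bash
cat > h.py <<'E'
import cv2,numpy as np
def ray(f,u,v):
    d=f["orientation"]@np.linalg.solve(f["mtx"],[u,v,1.]);return np.array(f["position"]),d/np.linalg.norm(d)
def onz(f,u,v,z):
    o,d=ray(f,u,v);return o+d*(z-o[2])/d[2]
def tri(*r):
    A=0;b=0
    for o,d in r:
        P=np.eye(3)-np.outer(d,d);A=A+P;b=b+P@o
    p=np.linalg.solve(A,b);return p,[float(np.linalg.norm((np.eye(3)-np.outer(d,d))@(p-o))) for o,d in r]
def proj(f,p):
    c=f["orientation"].T@(np.asarray(p)-f["position"]);c=f["mtx"]@c;return c[:2]/c[2]
def mask(f,h0,h1,s=120,v=80):
    h=cv2.cvtColor(f["color"],cv2.COLOR_BGR2HSV)
    H=h[...,0].astype(int); ok=((H>=h0)&(H<=h1)) if h0<=h1 else ((H>=h0)|(H<=h1))
    return (ok&(h[...,1]>s)&(h[...,2]>v)).astype(np.uint8)
def blobs(m,amin=15):
    n,l,st,c=cv2.connectedComponentsWithStats(m)
    out=[]
    for i in range(1,n):
        if st[i,4]>=amin:
            pts=np.argwhere(l==i)[:,::-1].astype(np.float32);out.append((int(st[i,4]),c[i].round(1).tolist(),cv2.minAreaRect(pts)))
    return out
E
python3 - <<'E'
import pickle;from h import *
d=pickle.load(open("f0.pkl","rb"))
for n in("side","top"):
    print(n)
    for nm,a in(("red",(172,5)),("orange",(7,18)),("yellow",(20,32))):
        for b in blobs(mask(d[n],*a)):print(nm,b)
s,t=d["side"]["color"],d["top"]["color"]
A=cv2.resize(s[110:235,190:300],None,fx=3.6,fy=4,interpolation=cv2.INTER_CUBIC)[:,:396]
B=cv2.resize(t[150:230,200:312],None,fx=3.5,fy=3.5,interpolation=cv2.INTER_CUBIC)
C=cv2.resize(t[140:225,360:440],None,fx=3.5,fy=3.5,interpolation=cv2.INTER_CUBIC)
im=np.zeros((600,800,3),np.uint8);im[:A.shape[0],:A.shape[1]]=A;im[:B.shape[0],400:400+B.shape[1]]=B[:, :400];im[300:300+C.shape[0],400:400+C.shape[1]]=C
cv2.imwrite("pics/c1.png",im)
E
```

```text
side
red (240, [243.0, 185.0], ((244.5, 184.0), (33.14362716674805, 16.277639389038086), 11.309932708740234))
orange (3203, [58.6, 49.5], ((63.31001663208008, 45.16999435424805), (98.00499725341797, 48.64894104003906), 81.8698959350586))
orange (74, [261.3, 373.7], ((259.97314453125, 375.18121337890625), (7.700780391693115, 24.249265670776367), 34.99202346801758))
yellow (27, [81.4, 69.7], ((79.98648071289062, 69.91891479492188), (5.096368789672852, 8.877545356750488), 80.53767395019531))
yellow (61, [53.2, 73.3], ((55.5, 73.0), (21.0, 4.0), 0.0))
yellow (192, [255.8, 132.5], ((256.0, 132.5), (15.0, 14.0), 90.0))
yellow (69, [230.7, 142.7], ((231.21998596191406, 145.5399932861328), (33.09259796142578, 2.828427314758301), 81.8698959350586))
yellow (141, [245.0, 155.8], ((245.01612854003906, 154.49948120117188), (53.101402282714844, 2.9017162322998047), 88.15238952636719))
yellow (85, [259.6, 374.8], ((259.5852355957031, 374.9291687011719), (3.870743989944458, 21.98797607421875), 36.25383758544922))
top
red (195, [296.5, 188.9], ((296.5, 189.0), (36.0, 5.0), 90.0))
red (145, [256.0, 193.8], ((252.0, 193.5), (9.0, 28.0), 90.0))
orange (92, [418.5, 201.0], ((418.7206726074219, 200.75172424316406), (27.820236206054688, 6.145366191864014), 41.633541107177734))
yellow (245, [152.2, 172.4], ((151.7615509033203, 172.29229736328125), (19.969589233398438, 16.620651245117188), 29.744882583618164))
yellow (148, [240.2, 184.5], ((240.0, 184.0), (8.0, 20.0), 90.0))
yellow (60, [418.8, 200.4], ((419.031005859375, 200.46463012695312), (24.74095916748047, 2.5399460792541504), 41.18592834472656))
yellow (61, [239.6, 198.0], ((239.5, 197.5), (3.0, 19.0), 90.0))
```

View pics/c1.png

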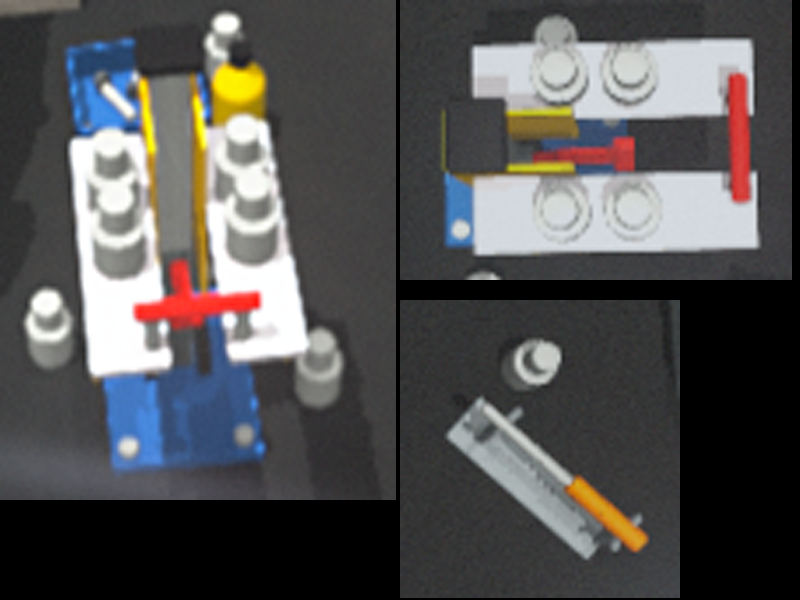

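The crop shows the bar's middle at side (245,186) and top (297,189). The pawl is T-shaped: a narrow arm with a wide pad at its end, at top crop (623,154). The rod in the top view has its tip at about (383,168) and its handle end at about (429,210).

Run:
```python
import pickle;from h import *
d=pickle.load(open("f0.pkl","rb"));s,t=d["side"],d["top"]
print("bar",tri(ray(s,244.9,186.2),ray(t,296.9,189)))
for u,v in((135,312),(260,298)):pass
# bar ends (two views)
a=tri(ray(s,190+135/3.6,110+312/4),ray(t,200+339/3.5,150+198/3.5));b=tri(ray(s,190+260/3.6,110+298/4),ray(t,200+338.5/3.5,150+75/3.5));print(a,b)
z=a[0][2]/2+b[0][2]/2-.035
for c in((472,45),(752,40),(757,247),(474,254),(612,155),(635,155)):print(c,onz(t,200+(c[0]-400)/3.5,150+c[1]/3.5,z if c[0] not in(612,635) else z-.078))
T=onz(t,360+(482-400)/3.5,140+102/3.5,.06);E=onz(t,360+(641-400)/3.5,140+243/3.5,.06)
print("tip",T,"end",E,"len",np.linalg.norm(T-E),np.arctan2(*(T-E)[1::-1]))
H=onz(t,418.6,200.8,.063);print("handle mid",H)
for n in("socket",):print(onz(t,398.5,158,.06))
```

```text
bar (array([ 0.54526895, -0.0666062 ,  0.28914026]), [0.0019924583997792756, 0.001992458399779026])
(array([ 0.50238026, -0.06541153,  0.28714451]), [0.0017909006970181767, 0.0017909006970181249]) (array([ 0.58831736, -0.06734498,  0.29024498]), [0.0019536073548042823, 0.001953607354804154])
(472, 45) [0.61831988 0.12331466 0.25369474]
(752, 40) [ 0.61768137 -0.08172752  0.25369474]
(757, 247) [ 0.46696583 -0.08064222  0.25369474]
(474, 254) [0.46558661 0.12298395 0.25369474]
(612, 155) [0.5424234  0.02238425 0.17569474]
(635, 155) [0.54207148 0.00423477 0.17569474]
tip [ 0.6238461  -0.35948159  0.06      ] end [ 0.4965826  -0.49039091  0.06      ] len 0.1825739473050101 0.7995188491400577
handle mid [ 0.52337141 -0.45972374  0.063     ]
[ 0.65787152 -0.40790852  0.06      ]
```

Emit:
jog_arm(series="91 0 0 -18 0.18;91 0 0 -18 0.18;91 0 0 -18 0.18;91 0 0 -18 0.18;91 0 0 -18 0.18;91 0 0 -18 0.18;91 0 0 -18 0.18;91 0 0 -18 0.18;91 0 0 -18 0.18;91 0 0 -18 0.18;91 0 0 -18 0.18")

```text
clock: 1.52
tool_pos: [0.2188, 0.5854, 0.603]
orientation: [[0.698, 0.716, -0.0], [0.716, -0.698, -0.001], [-0.001, 0.0, -1.0]]
contact_force: [-0.4, 0.8, -1.0]
gripper_width: 0.991
grasp_force: 0.0
```

Emit:
jog_arm(series="91 -26 47 0 0;91 -26 47 0 0;91 -26 47 0 0;91 -26 47 0 0;91 -26 47 0 0;91 -26 47 0 0;91 -26 47 0 0;91 -26 47 0 0;91 -26 47 0 0;91 -26 47 0 0;91 -26 47 0 0;91 -26 47 0 0;91 -26 47 0 0;91 -26 47 30 0;91 -26 47 30 0;91 -26 47 30 0;91 -26 47 30 0;91 -26 47 30 0;91 -26 47 30 0;91 -26 47 0 0")

```text
clock: 4.03
tool_pos: [0.3569, -0.3237, 0.5096]
orientation: [[0.692, 0.707, 0.145], [0.721, -0.686, -0.097], [0.031, 0.172, -0.985]]
contact_force: [0.0, -0.7, 1.1]
gripper_width: 0.992
grasp_force: 0.0
```

Run:
```python
from bench import *;from h import *;import pickle
s=sense();print(s["clock"],s["q"],s["tool_pos"],s["orientation"][:,0],s["orientation"][:,2])
f=grab_frame("wrist");pickle.dump(f,open("w1.pkl","wb"));cv2.imwrite("pics/w1.png",f["color"])
for b in blobs(mask(f,5,18)):print(b)
```

```text
4.025 [-1.05992429 -0.43828596  1.3176444   1.87110955  0.50749306  1.2453683
 -0.63051091] [ 0.35693799 -0.32372629  0.50960748] [0.69246073 0.72080833 0.03055319] [ 0.14474358 -0.09731347 -0.98467222]
(672, [344.7, 155.2], ((344.6852722167969, 155.4060821533203), (12.681974411010742, 53.72027587890625), 4.085616588592529))
```

View pics/w1.png

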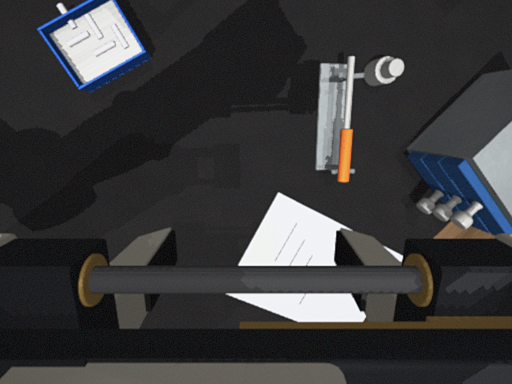

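The tool is tilted and two joints (2 and 3) sit at their limits, so the path ran too close to the base. The picture still shows the rod clearly: handle (345,155), tip (350,58). I'll let it settle and see whether the command is still pulling.

Emit:
jog_arm(series="91 0 0 0 0;91 0 0 0 0")

```text
clock: 4.32
tool_pos: [0.3586, -0.3224, 0.5105]
orientation: [[0.692, 0.707, 0.146], [0.721, -0.686, -0.097], [0.032, 0.173, -0.984]]
contact_force: [0.7, 0.2, -0.2]
gripper_width: 0.993
grasp_force: 0.0
```

Run:
```python
from bench import *
s=sense();print(s["clock"],s["q"],s["tool_pos"],s["orientation"])
```

```text
4.325 [-1.06356667 -0.43771054  1.31708094  1.86929726  0.50691046  1.24590081
 -0.63328875] [ 0.35855821 -0.32242082  0.51049574] [[ 0.6920315   0.70691874  0.14614479]
 [ 0.72117804 -0.68589879 -0.09718586]
 [ 0.03153803  0.17265209 -0.98447784]]
```

Emit:
jog_arm(series="91 0 25 0 0;91 0 25 0 0;91 0 25 0 0;91 0 25 0 0")

```text
clock: 4.82
tool_pos: [0.375, -0.3413, 0.5517]
orientation: [[0.692, 0.697, 0.189], [0.721, -0.679, -0.138], [0.032, 0.231, -0.972]]
contact_force: [1.0, 0.0, -0.4]
gripper_width: 0.995
grasp_force: 0.0
```

Run:
```python
from bench import *
s=sense();print(s["clock"],s["q"],s["tool_pos"],s["orientation"])
```

```text
4.825 [-1.08476019 -0.43745872  1.31707719  1.76892081  0.53151664  1.28591557
 -0.61444684] [ 0.37504109 -0.34131165  0.55167182] [[ 0.69229861  0.69652401  0.18861848]
 [ 0.72089885 -0.67918183 -0.13790173]
 [ 0.03205438  0.23144402 -0.97232   ]]
```

Emit:
jog_arm(series="91 0 -25 0 0;91 0 -25 0 0;91 0 -25 0 0;91 0 -25 0 0;91 26 -47 0 0;91 26 -47 0 0;91 26 -47 0 0;91 26 -47 0 0;91 26 -47 0 0")

```text
clock: 5.95
tool_pos: [0.2308, -0.0182, 0.4779]
orientation: [[0.693, 0.696, 0.188], [0.721, -0.68, -0.138], [0.032, 0.231, -0.972]]
contact_force: [0.3, -0.1, 1.5]
gripper_width: 0.992
grasp_force: 0.0
```

Run:
```python
from bench import *
s=sense();print(s["clock"],s["q"],s["tool_pos"],s["orientation"])
```

```text
5.95 [-0.40127338 -0.4220844   0.04585227  2.26607558  0.23310742  1.17579707
 -1.20446804] [ 0.23084622 -0.01816035  0.47788205] [[ 0.69257128  0.69634589  0.18827486]
 [ 0.72063243 -0.67953509 -0.13755346]
 [ 0.03215459  0.23094255 -0.97243592]]
```

```bash
cat > fk.py <<'E'
import numpy as np,itertools
from scipy.spatial.transform import Rotation as Ro
from scipy.optimize import least_squares
D=[([-1.31562654,.435198,.02495544,1.57410457,-.01160718,1.13397486,-.07510007],[.21880477,.58519734,.40395718],[[-.93666,.350239,-.00042],[.350239,.936659,-.00148],[-.000126,-.001535,-1]]),
([-1.06356667,-.43771054,1.31708094,1.86929726,.50691046,1.24590081,-.63328875],[.35855821,-.32242082,.51049574],[[.6920315,.70691874,.14614479],[.72117804,-.68589879,-.09718586],[.03153803,.17265209,-.98447784]]),
([-1.08476019,-.43745872,1.31707719,1.76892081,.53151664,1.28591557,-.61444684],[.37504109,-.34131165,.55167182],[[.69229861,.69652401,.18861848],[.72089885,-.67918183,-.13790173],[.03205438,.23144402,-.97232]]),
([-.40127338,-.4220844,.04585227,2.26607558,.23310742,1.17579707,-1.20446804],[.23084622,-.01816035,.47788205],[[.69257128,.69634589,.18827486],[.72063243,-.67953509,-.13755346],[.03215459,.23094255,-.97243592]])]
def fk(q,p,s):
    hs,L1,L2,L3,e,a1,a7=p
    R=Ro.from_euler("z",s[0]*q[0]+a1);t=np.array([0,0,hs])
    R=R*Ro.from_euler("y",q[1])*Ro.from_euler("z",s[1]*q[2]);t=t+R.apply([e,0,L1])
    R=R*Ro.from_euler("y",q[3]);t=t+R.apply([-e,0,0]);R=R*Ro.from_euler("z",s[2]*q[4]);t=t+R.apply([0,0,L2])
    R=R*Ro.from_euler("y",q[5])*Ro.from_euler("z",s[3]*q[6]+a7);t=t+R.apply([0,0,L3])
    return t,R
def res(p,s,rot):
    o=[]
    for q,t,M in D:
        a,R=fk(q,p,s);o+=list(a-t);o+=list(.3*(R.as_matrix()-np.array(M)).ravel())
    return np.array(o)
if __name__=="__main__":
    best=[]
    for s in itertools.product([1,-1],repeat=4):
        for a1 in(0,1.57,3.14,-1.57):
            for a7 in (0,3.14):
                r=least_squares(res,[.3,.4,.4,.15,0,a1,a7],args=(s,1));best.append((r.cost,s,r.x.round(4).tolist()))
    best.sort(key=lambda b:b[0]);print(*best[:3],sep="\n")
E
python3 fk.py
```

```text
(np.float64(0.0006105961527382163), (-1, -1, -1, -1), [0.4863, 0.568, 0.4638, 0.3884, -0.027, -0.0615, 1.5103])
(np.float64(0.000610596152738219), (-1, -1, -1, -1), [0.4863, 0.568, 0.4638, 0.3884, -0.027, -0.0615, 1.5103])
(np.float64(0.0006105961527382198), (-1, -1, -1, -1), [0.4863, 0.568, 0.4638, 0.3884, -0.027, -0.0615, 1.5103])
```

```bash
cat > fk2.py <<'E'
import numpy as np
from fk import D,Ro,least_squares
def fk(q,p):
    hs,L1,L2,L3,e1,e2,y1,y2,y3,e3=p
    z=lambda a:Ro.from_euler("z",-a)
    y=lambda a:Ro.from_euler("y",a)
    R=z(q[0])*y(q[1]);t=np.array([0,0,hs])+R.apply([0,y1,0])
    R=R*z(q[2]);t=t+R.apply([e1,0,L1]);R=R*y(q[3]);t=t+R.apply([e2,y2,0]);R=R*z(q[4]);t=t+R.apply([0,0,L2])
    R=R*y(q[5]);t=t+R.apply([e3,y3,0]);R=R*z(q[6]-np.pi/2);t=t+R.apply([0,0,L3]);return t,R
def res(p,w=.3):
    o=[]
    for q,t,M in D:
        a,R=fk(q,p);o+=list(a-t);o+=list(w*(R.as_matrix()-np.array(M)).ravel())
    return np.array(o)
r=least_squares(lambda p:np.r_[res(p),.003*p[4:]],[.3,.4,.4,.15]+[0]*6);P=r.x
LO=np.array([-2.62,-.44,-1.27,.08,-1.32,.12,-2.74]);HI=np.array([2.62,2.09,1.32,2.57,4.46,2,2.74])
V=.7*np.array([2.22,2.22,3.01,3.01,3.14,3.14,3.14])/8
def ik(q,t,R,w=.3,reg=.01,iters=1):
    lo=np.maximum(LO,q-V);hi=np.minimum(HI,q+V);q0=np.clip(q,lo+1e-9,hi-1e-9)
    f=lambda x:np.r_[fk(x,P)[0]-t,w*(R.inv()*fk(x,P)[1]).as_rotvec(),reg*(x-q0)]
    return least_squares(f,q0,bounds=(lo,hi),xtol=1e-8).x
def sim(q,rows,rebase=True,**k):
    t,R=fk(q,P)
    for x,y,z,a in rows:
        t=t+R.apply(np.array([x,y,z])/1e3);R=R*Ro.from_euler("z",a)
        q=ik(q,t,R,**k)
        if rebase:t,R=fk(q,P)
    return q
if __name__=="__main__":
    print(P.round(4),np.abs(res(P)).max().round(4))
    rows=[(0,0,-18,.18)]*11+[(-26,47,0,0)]*13+[(-26,47,30,0)]*6+[(-26,47,0,0)]
    for w in(.1,.3,1):
        for rg in(.001,.01,.03):
            q=sim(D[0][0],rows,w=w,reg=rg);t,R=fk(q,P);print(w,rg,q.round(2),t.round(3),R.as_matrix()[:,2].round(3))
E
python3 fk2.py
```

```text
[ 2.721e-01  5.576e-01  4.276e-01  1.924e-01 -0.000e+00  0.000e+00
 -3.640e-02 -1.660e-02 -4.000e-04 -1.000e-04] 0.0
0.1 0.001 [-1.08 -0.44  1.32  1.89  1.14  0.63 -1.09] [ 0.459 -0.389  0.578] [ 0.653 -0.475 -0.59 ]
0.1 0.01 [-1.09 -0.44  1.32  1.88  1.15  0.62 -1.12] [ 0.467 -0.383  0.584] [ 0.67  -0.47  -0.575]
0.1 0.03 [ 0.09  0.7   0.79  1.3  -0.43  1.23  0.08] [ 0.615 -0.421  0.414] [ 0.022 -0.12  -0.993]
0.3 0.001 [-1.08 -0.44  1.32  1.84  0.6   1.11 -0.67] [ 0.39  -0.344  0.529] [ 0.288 -0.195 -0.938]
0.3 0.01 [-1.08 -0.44  1.32  1.84  0.6   1.11 -0.67] [ 0.391 -0.343  0.529] [ 0.289 -0.195 -0.937]
0.3 0.03 [-1.09 -0.44  1.32  1.84  0.6   1.1  -0.68] [ 0.396 -0.338  0.529] [ 0.297 -0.191 -0.936]
1 0.001 [-1.07 -0.44  1.32  1.85  0.45  1.38 -0.61] [ 0.34  -0.312  0.516] [ 0.037 -0.026 -0.999]
1 0.01 [-1.07 -0.44  1.32  1.85  0.45  1.38 -0.62] [ 0.34  -0.312  0.515] [ 0.037 -0.026 -0.999]
1 0.03 [-1.08 -0.44  1.32  1.85  0.45  1.38 -0.62] [ 0.341 -0.31   0.515] [ 0.036 -0.026 -0.999]
```

```bash
cat > srch.py <<'E'
from fk2 import *
import itertools,sys
from multiprocessing import Pool
q0=np.array(D[3][0])
rows=[(0,0,-18,.18)]*11+[(-26,47,0,0)]*13+[(-26,47,30,0)]*6+[(-26,47,0,0)]
def job(a):
    d,n=a
    q=q0.copy();t,R=fk(q,P);out=[]
    for i in range(n):
        t=t+np.array(d)*.045;q=ik(q,t,R,w=W);t,R=fk(q,P);z=R.as_matrix()[:,2];out.append((z[0],z[1],*t,*q))
        if t[2]<.40 or np.hypot(*t[:2])>.75 or (t[0]<.1 and np.hypot(*t[:2])<.15 and t[2]<.45):break
    return d,out
W=.45
if __name__=="__main__":
    for w in(.4,.5,.6):
        a=sim(D[0][0],rows,w=w,reg=.003);b=sim(a,[(0,0,0,0)]*2+[(0,25,0,0)]*4,w=w,reg=.003);c=sim(b,[(0,-25,0,0)]*4+[(26,-47,0,0)]*5,w=w,reg=.003)
        for q in(a,b,c):t,R=fk(q,P);print(w,q.round(2),t.round(3),R.as_matrix()[:,2].round(3))
    ds=[np.array(v)/np.linalg.norm(v) for v in itertools.product((-1,-.5,0,.5,1),repeat=3) if max(map(abs,v))==1]
    with Pool() as p:res=p.map(job,[(d,14) for d in ds])
    L=[(np.hypot(*o[:2]),d.round(2).tolist(),i+1,np.round(o,2).tolist()) for d,out in res for i,o in enumerate(out)]
    L.sort(key=lambda l:l[0])
    for l in L[:8]:print(*l)
    L.sort(key=lambda l:l[3][0]*.7-l[3][1]*.7)
    for l in L[:4]:print(*l)
E
python3 srch.py
```

```text
0.4 [-1.08 -0.44  1.32  1.84  0.53  1.22 -0.64] [ 0.371 -0.332  0.523] [ 0.19  -0.129 -0.973]
0.4 [-1.1  -0.44  1.32  1.73  0.57  1.26 -0.62] [ 0.389 -0.352  0.57 ] [ 0.241 -0.178 -0.954]
0.4 [-0.57 -0.43  0.18  2.28  0.37  1.15 -1.3 ] [ 0.251 -0.034  0.476] [ 0.241 -0.178 -0.954]
0.5 [-1.08 -0.44  1.32  1.84  0.5   1.29 -0.63] [ 0.36  -0.324  0.52 ] [ 0.132 -0.09  -0.987]
0.5 [-1.1  -0.44  1.32  1.74  0.52  1.33 -0.61] [ 0.375 -0.342  0.561] [ 0.17  -0.126 -0.977]
0.5 [-0.47 -0.44  0.09  2.23  0.23  1.24 -1.21] [ 0.23  -0.02   0.495] [ 0.17  -0.126 -0.977]
0.6 [-1.07 -0.44  1.32  1.84  0.48  1.32 -0.62] [ 0.352 -0.32   0.518] [ 0.096 -0.066 -0.993]
0.6 [-1.1  -0.44  1.32  1.75  0.5   1.38 -0.6 ] [ 0.366 -0.335  0.556] [ 0.125 -0.093 -0.988]
0.6 [-0.39 -0.44  0.04  2.2   0.15  1.3  -1.15] [ 0.218 -0.011  0.507] [ 0.125 -0.093 -0.988]
0.12574835511639817 [-0.82, -0.41, 0.41] 8 [0.06, -0.11, 0.08, -0.2, 0.6, 1.13, -0.44, -0.1, 1.97, -0.04, 1.48, 0.26]
0.1257700336566114 [-0.82, -0.41, 0.41] 9 [0.06, -0.11, 0.04, -0.22, 0.62, 1.13, -0.44, -0.0, 1.93, -0.0, 1.52, 0.35]
0.1257933739960702
[... 479 characters left out ...]
-0.82, -0.41, 0.41] 14 [0.06, -0.11, -0.14, -0.31, 0.71, 1.13, -0.29, 0.51, 1.59, 0.07, 1.7, 0.86]
0.1268385800201648 [-0.82, -0.41, 0.41] 7 [0.06, -0.11, 0.12, -0.18, 0.58, 0.96, -0.44, -0.13, 2.01, -0.02, 1.44, 0.06]
0.18920550996462654 [-0.89, 0.0, 0.45] 14 [-0.06, -0.18, -0.01, 0.14, 0.69, -1.24, -0.44, -0.27, 1.75, -0.17, 2.0, -2.32]
0.20559909566226664 [-0.89, 0.0, 0.45] 13 [-0.06, -0.2, 0.03, 0.14, 0.68, -1.04, -0.44, -0.25, 1.77, -0.12, 2.0, -2.09]
0.22432137935951346 [-0.89, 0.0, 0.45] 12 [-0.07, -0.21, 0.06, 0.12, 0.68, -0.85, -0.44, -0.25, 1.79, -0.07, 2.0, -1.88]
0.24426471238075273 [-0.89, 0.0, 0.45] 11 [-0.08, -0.23, 0.09, 0.1, 0.68, -0.66, -0.44, -0.25, 1.8, -0.02, 2.0, -1.67]
```

```bash
cat > plan.py <<'E'
from fk2 import *
W=.48
def world(q,wps,show=True):
    """wps: (x,y,z,nrows) absolute commanded TCP, or ('d',dx,dy,dz,n) world step per row"""
    t,R=fk(q,P);rows=[]
    for w in wps:
        if w[0]=='d':d=np.array(w[1:4])*w[4];n=w[4]
        else:d=np.array(w[:3])-t;n=w[3]
        v=(R.inv().apply(d)/n*1e3).round(0);rows.append((n,v))
        qmin=q
        for i in range(n):
            t=t+R.apply(v/1e3);q=ik(q,t,R,w=W,reg=.003);t,R=fk(q,P)
        if show:print(n,v,"->",t.round(3),"z",R.as_matrix()[:,2].round(3),"x",R.as_matrix()[:,0].round(3),"q",q.round(2))
    return q
E
python3 - <<'E'
from plan import *
q=np.array(D[3][0])
q=world(q,[(.36,.12,.50,5),(.26,.36,.5,5),(.0,.44,.5,6),(-.25,.36,.5,6),(-.36,.26,.55,3)])
for n in range(6):q=world(q,[('d',0,0,.05,2)])
E
```

```text
5 [38.  0. -3.] -> [0.36  0.121 0.499] z [ 0.188 -0.138 -0.972] x [0.693 0.721 0.032] q [-0.48 -0.09 -0.09  2.    0.23  1.16 -1.42]
5 [ 21. -46. -11.] -> [0.262 0.36  0.502] z [ 0.188 -0.138 -0.972] x [0.693 0.721 0.032] q [-0.8   0.1  -0.39  1.8   0.27  1.31 -2.04]
6 [-21. -40. -10.] -> [-0.004  0.441  0.501] z [ 0.188 -0.137 -0.972] x [0.693 0.721 0.032] q [-1.21  0.17 -0.64  1.75  0.25  1.45 -2.68]
6 [-38. -19.  -6.] -> [-0.173  0.381  0.518] z [ 0.115 -0.17  -0.979] x [ 0.594  0.801 -0.069] q [-2.34  0.07  0.23  1.8  -0.    1.49 -2.74]
3 [-70. -24. -11.] -> [-0.294  0.342  0.543] z [ 0.061 -0.247 -0.967] x [ 0.447  0.873 -0.194] q [-2.62  0.13  0.32  1.68 -0.16  1.57 -2.74]
2 [-10.   8. -48.] -> [-0.29   0.349  0.641] z [ 0.059 -0.251 -0.966] x [ 0.434  0.878 -0.201] q [-2.62  0.11  0.34  1.47 -0.16  1.8  -2.74]
2 [-10.   8. -48.] -> [-0.287  0.352  0.73 ] z [ 0.049 -0.24  -0.969] x [ 0.425  0.883 -0.198] q [-2.62  0.13  0.37  1.24 -0.17  2.   -2.74]
2 [-10.   7. -48.] -> [-0.28   0.348  0.77 ] z [-0.018 -0.17  -0.985] x [ 0.408  0.898 -0.162] q [-2.62  0.1   0.36  1.17 -0.17  2.   -2.74]
2 [ -8.   3. -49.] -> [-0.274  0.345  0.81 ] z [-0.087 -0.098 -0.991] x [ 0.396  0.91  -0.125] q [-2.62  0.08  0.36  1.09 -0.17  2.   -2.74]
2 [ -6.  -2. -50.] -> [-0.269  0.341  0.85 ] z [-0.156 -0.025 -0.987] x [ 0.387  0.918 -0.085] q [-2.62  0.07  0.37  0.99 -0.18  2.   -2.74]
2 [ -4.  -7. -49.] -> [-0.265  0.338  0.889] z [-0.224  0.046 -0.973] x [ 0.383  0.923 -0.044] q [-2.62  0.06  0.37  0.9  -0.19  2.   -2.74]
```

```bash
python3 - <<'E'
s=open('plan.py').read()
s=s.replace("n=w[3]\n","n=w[3]\n        a=w[4] if w[0]!='d' and len(w)>4 else 0.\n").replace("v=(R.inv().apply(d)/n*1e3).round(0);rows.append((n,v))","v=(R.inv().apply(d)/n*1e3).round(0)").replace("        qmin=q\n","        t0=t;\n").replace("t=t+R.apply(v/1e3);","R_=R;v=(R.inv().apply(d)/n*1e3).round(0);t=t+R.apply(v/1e3);R=R*Ro.from_euler('z',a);\n            if a:print('   row',v,a)\n            ")
open('plan.py','w').write(s)
E
python3 - <<'E'
from plan import *
q=np.array(D[3][0])
q=world(q,[(.36,.12,.50,5,.18),(.26,.36,.5,5,.18),(.0,.44,.5,6),(-.25,.36,.5,6),(-.34,.26,.55,3)])
for n in range(6):q=world(q,[('d',0,0,.05,2)])
E
```

```text
row [38.  0. -3.] 0.18
   row [37. -7. -3.] 0.18
   row [ 36. -13.  -3.] 0.18
   row [ 33. -19.  -3.] 0.18
   row [ 29. -25.  -3.] 0.18
5 [ 29. -25.  -3.] -> [0.361 0.12  0.499] z [ 0.188 -0.138 -0.972] x [ 0.976 -0.084  0.201] q [-0.34 -0.08 -0.22  1.99  0.22  1.15 -2.3 ]
   row [-24. -45. -11.] 0.18
   row [-31. -40. -10.] 0.18
   row [-37. -36.  -9.] 0.18
   row [-41. -31.  -6.] 0.18
   row [-45. -25.  -4.] 0.18
5 [-45. -25.  -4.] -> [0.224 0.234 0.535] z [ 0.183  0.02  -0.983] x [ 0.672 -0.732  0.11 ] q [ 0.6  -0.44 -1.03  1.95 -0.33  1.25 -2.74]
6 [-50.  -5.   8.] -> [0.132 0.346 0.491] z [ 0.041  0.17  -0.985] x [ 0.833 -0.551 -0.06 ] q [ 0.51 -0.44 -1.27  1.98 -0.56  1.2  -2.74]
6 [-59.  21.   9.] -> [-0.061  0.346  0.423] z [-0.198  0.281 -0.939] x [ 0.921 -0.275 -0.276] q [ 0.   -0.44 -1.27  2.19 -0.84  1.02 -2.74]
3 [-99.  37. -14.] -> [-0.208  0.32   0.436] z [-0.427  0.319 -0.846] x [ 0.89  -0.018 -0.456] q [-0.38 -0.44 -1.27  2.2  -1.09  0.95 -2.74]
2 [-24. -14. -42.] -> [-0.183  0.336  0.514] z [-0.469  0.317 -0.824] x [ 0.875  0.037 -0.483] q [-0.39 -0.44 -1.09  2.07 -1.02  1.15 -2.74]
2 [-25. -15. -41.] -> [-0.16   0.349  0.599] z [-0.499  0.311 -0.809] x [ 0.863  0.085 -0.499] q [-0.33 -0.44 -1.    1.89 -0.99  1.38 -2.74]
2 [-25. -16. -40.] -> [-0.139  0.359  0.688] z [-0.517  0.304 -0.8  ] x [ 0.854  0.126 -0.504] q [-0.18 -0.44 -0.96  1.68 -1.    1.62 -2.74]
2 [-25. -17. -40.] -> [-0.118  0.363  0.779] z [-0.526  0.298 -0.796] x [ 0.85   0.164 -0.5  ] q [ 0.05 -0.44 -0.97  1.45 -1.07  1.88 -2.74]
2 [-25. -18. -40.] -> [-0.097  0.363  0.846] z [-0.519  0.324 -0.791] x [ 0.854  0.218 -0.471] q [ 0.2  -0.41 -0.99  1.26 -1.13  2.   -2.74]
2 [-22. -21. -39.] -> [-0.078  0.363  0.893] z [-0.505  0.375 -0.777] x [ 0.861  0.282 -0.423] q [ 0.25 -0.34 -1.04  1.12 -1.12  2.   -2.74]
```

Run:
```python
from plan import *
q=np.array(D[3][0])
q=world(q,[(.36,.12,.50,5,-.18),(.26,.36,.5,5,-.18),(.0,.44,.5,6),(-.25,.36,.5,6),(-.34,.26,.55,3)])
for n in range(7):q=world(q,[('d',0,0,.05,2)])
```

```text
row [38.  0. -3.] -0.18
   row [37.  7. -3.] -0.18
   row [35. 14. -3.] -0.18
   row [32. 20. -3.] -0.18
   row [28. 25. -3.] -0.18
5 [28. 25. -3.] -> [0.36  0.118 0.499] z [ 0.188 -0.138 -0.972] x [-0.115  0.98  -0.161] q [-0.63 -0.1   0.05  2.01  0.25  1.16 -0.54]
   row [ 50. -13. -11.] -0.18
   row [ 51.  -4. -11.] -0.18
   row [ 51.   6. -11.] -0.18
   row [ 49.  15. -11.] -0.18
   row [ 46.  23. -11.] -0.18
5 [ 46.  23. -11.] -> [0.259 0.361 0.502] z [ 0.188 -0.138 -0.972] x [-0.835  0.498 -0.232] q [-0.94  0.09 -0.24  1.82  0.26  1.31 -0.23]
6 [ 43. -11. -10.] -> [-0.002  0.441  0.502] z [ 0.188 -0.138 -0.972] x [-0.835  0.498 -0.232] q [-1.33  0.15 -0.5   1.76  0.22  1.44 -0.85]
6 [ 28. -33.  -6.] -> [-0.251  0.36   0.502] z [ 0.188 -0.138 -0.972] x [-0.835  0.498 -0.232] q [-1.72  0.2  -0.71  1.72  0.15  1.5  -1.43]
3 [  4. -44. -17.] -> [-0.339  0.26   0.551] z [ 0.188 -0.138 -0.972] x [-0.836  0.498 -0.232] q [-1.91  0.17 -0.81  1.64  0.08  1.61 -1.7 ]
2 [-12.  -1. -49.] -> [-0.339  0.26   0.652] z [ 0.188 -0.138 -0.972] x [-0.836  0.498 -0.232] q [-1.92  0.15 -0.8   1.42 
[... 164 characters left out ...]
-8.  -1. -49.] -> [-0.332  0.254  0.775] z [ 0.074 -0.076 -0.994] x [-0.853  0.512 -0.102] q [-2.52  0.06 -0.09  1.18 -0.02  2.   -1.59]
2 [ -3.  -1. -50.] -> [-0.33   0.252  0.815] z [-0.014 -0.025 -1.   ] x [-0.856  0.517 -0.001] q [-2.62  0.04  0.02  1.1  -0.03  2.   -1.59]
2 [  3.  -1. -50.] -> [-0.329  0.25   0.854] z [-0.102  0.026 -0.994] x [-0.85   0.517  0.101] q [-2.62  0.04  0.01  1.   -0.03  2.   -1.6 ]
2 [  8.  -2. -49.] -> [-0.329  0.247  0.893] z [-0.189  0.076 -0.979] x [-0.835  0.512  0.201] q [-2.62  0.04  0.01  0.89 -0.03  2.   -1.6 ]
2 [ 12.  -2. -48.] -> [-0.327  0.244  0.931] z [-0.274  0.123 -0.954] x [-0.812  0.502  0.298] q [-2.62  0.05  0.    0.79 -0.03  2.   -1.61]
```

Emit:
jog_arm(series="91 38 0 -3 -0.18;91 37 7 -3 -0.18;91 35 14 -3 -0.18;91 32 20 -3 -0.18;91 28 25 -3 -0.18;91 50 -13 -11 -0.18;91 51 -4 -11 -0.18;91 51 6 -11 -0.18;91 49 15 -11 -0.18;91 46 23 -11 -0.18;91 43 -11 -10 0;91 43 -11 -10 0;91 43 -11 -10 0;91 43 -11 -10 0;91 43 -11 -10 0;91 43 -11 -10 0")

```text
clock: 7.95
tool_pos: [-0.0034, 0.4401, 0.5021]
orientation: [[-0.836, 0.516, 0.188], [0.498, 0.857, -0.136], [-0.231, -0.021, -0.973]]
contact_force: [-0.4, 0.7, 1.0]
gripper_width: 0.991
grasp_force: 0.0
```

Emit:
jog_arm(series="91 28 -33 -6 0;91 28 -33 -6 0;91 28 -33 -6 0;91 28 -33 -6 0;91 28 -33 -6 0;91 28 -33 -6 0;91 4 -44 -17 0;91 4 -44 -17 0;91 4 -44 -17 0;91 -12 -1 -49 0;91 -12 -1 -49 0;91 -12 -1 -49 0;91 -12 -1 -49 0;91 -8 -1 -49 0;91 -8 -1 -49 0;91 -3 -1 -49 0;91 0 0 0 0")

```text
clock: 10.07
tool_pos: [-0.3403, 0.255, 0.7469]
orientation: [[-0.842, 0.519, 0.146], [0.51, 0.854, -0.097], [-0.175, -0.007, -0.985]]
contact_force: [-0.8, -0.6, -0.1]
gripper_width: 0.992
grasp_force: 0.0
```

Run:
```python
from bench import *
s=sense();print(s["clock"],s["q"].round(3),s["tool_pos"],s["orientation"])
```

```text
10.075 [-2.614  0.076 -0.006  1.239 -0.012  2.002 -1.599] [-0.34034488  0.25501517  0.74686963] [[-0.84190393  0.5194672   0.14612189]
 [ 0.51045643  0.85446402 -0.09656842]
 [-0.17502002 -0.00671247 -0.98454199]]
```

Emit:
jog_arm(series="91 -8 0 -49 0;91 -6 0 -49 0;91 -3 0 -50 0;91 0 0 0 0")

```text
clock: 10.58
tool_pos: [-0.3244, 0.2442, 0.7919]
orientation: [[-0.855, 0.516, 0.048], [0.515, 0.856, -0.041], [-0.062, -0.01, -0.998]]
contact_force: [-0.4, -0.2, -0.1]
gripper_width: 0.984
grasp_force: 0.0
```

Emit:
jog_arm(series="91 -2 0 -49 0;91 0 0 -25 0;91 0 0 0 0")

```text
clock: 10.95
tool_pos: [-0.3177, 0.241, 0.813]
orientation: [[-0.856, 0.517, 0.001], [0.517, 0.856, -0.014], [-0.008, -0.012, -1.0]]
contact_force: [-0.0, -0.2, 0.0]
gripper_width: 0.995
grasp_force: 0.0
```

Run:
```python
from bench import *
from plan import *
s=sense();print(s["clock"],s["q"].round(3),s["tool_pos"],s["orientation"])
q=s["q"]
q=world(q,[(-.28,.34,.66,4),(-.05,.46,.6,5),(.2,.46,.56,5),(.36,.36,.52,4)])
q=world(q,[(.46,.12,.53,5,.18),(.48,-.12,.53,5,.18),(.54,-.40,.45,6,.0)])
```

```text
10.95 [-2.615  0.013 -0.006  1.134 -0.013  2.002 -1.599] [-0.31773186  0.24100436  0.81295363] [[-8.55942471e-01  5.17070399e-01  8.29584612e-04]
 [ 5.17005999e-01  8.55859114e-01 -1.44905070e-02]
 [-8.20261981e-03 -1.19741402e-02 -9.99894663e-01]]
4 [ 5. 27. 38.] -> [-0.279  0.342  0.659] z [ 0.001 -0.014 -1.   ] x [-0.856  0.517 -0.008] q [-2.48  0.02  0.11  1.5  -0.01  1.63 -1.34]
5 [-27.  44.  12.] -> [-0.05   0.459  0.598] z [ 0.001 -0.014 -1.   ] x [-0.856  0.517 -0.008] q [-2.16  0.04  0.4   1.62 -0.02  1.49 -0.74]
5 [-43.  26.   8.] -> [0.202 0.459 0.558] z [ 0.001 -0.014 -1.   ] x [-0.856  0.517 -0.008] q [-1.81  0.14  0.64  1.64 -0.08  1.41 -0.13]
4 [-47.  -1.  10.] -> [0.361 0.357 0.52 ] z [ 0.001 -0.014 -1.   ] x [-0.856  0.517 -0.008] q [-1.52  0.18  0.76  1.71 -0.12  1.32  0.29]
   row [-42. -30.  -1.] 0.18
   row [-46. -22.  -1.] 0.18
   row [-50. -14.  -1.] 0.18
   row [-51.  -5.  -1.] 0.18
   row [-51.   5.  -1.] 0.18
5 [-51.   5.  -1.] -> [0.461 0.121 0.528] z [ 0.001 -0.014 -1.   ] x [-0.127  0.992 -0.014] q [-1.29  0.11  1.04  1.77 -0.08  1.32 -0.1 ]
   row [-48.  -2.   0.] 0.18
   row [-48.   6.   0.] 0.18
   row [-46.  15.   0.] 0.18
   row [-43.  23.   0.] 0.18
   row [-38.  30.   0.] 0.18
5 [-38.  30.   0.] -> [ 0.48  -0.12   0.532] z [ 0.001 -0.015 -1.   ] x [ 0.698  0.716 -0.01 ] q [-0.88  0.23  1.28  1.73 -0.21  1.34 -0.34]
6 [-26.  40.  14.] -> [ 0.543 -0.401  0.452] z [ 0.001 -0.015 -1.   ] x [ 0.698  0.716 -0.01 ] q [-0.01  0.63  1.    1.42 -0.52  1.36  0.23]
```

Run:
```python
from bench import *
from plan import *
q=sense()["q"]
q=world(q,[(-.28,.34,.66,4),(-.08,.52,.58,5),(.2,.52,.56,5),(.40,.40,.57,4)])
q=world(q,[(.54,.14,.57,6,.18),(.56,-.13,.57,5,.18),(.535,-.45,.38,7,.0)])
```

```text
4 [ 5. 27. 38.] -> [-0.279  0.342  0.659] z [ 0.001 -0.014 -1.   ] x [-0.856  0.517 -0.008] q [-2.48  0.02  0.11  1.5  -0.01  1.63 -1.34]
5 [-15.  51.  15.] -> [-0.083  0.52   0.582] z [ 0.001 -0.014 -1.   ] x [-0.856  0.517 -0.008] q [-2.12  0.18  0.36  1.52 -0.06  1.47 -0.73]
5 [-48.  29.   4.] -> [0.198 0.52  0.562] z [ 0.001 -0.014 -1.   ] x [-0.856  0.517 -0.008] q [-1.71  0.24  0.53  1.5  -0.12  1.44 -0.15]
4 [-59.   1.  -1.] -> [0.402 0.401 0.568] z [ 0.001 -0.014 -1.   ] x [-0.856  0.517 -0.008] q [-1.35  0.27  0.64  1.47 -0.15  1.46  0.32]
   row [-42. -25.   0.] 0.18
   row [-46. -17.   0.] 0.18
   row [-48.  -9.   0.] 0.18
   row [-49.  -0.   0.] 0.18
   row [-48.   9.   0.] 0.18
   row [-46.  17.   0.] 0.18
6 [-46.  17.   0.] -> [0.539 0.142 0.572] z [ 0.001 -0.014 -1.   ] x [ 0.053  0.999 -0.014] q [-1.05  0.3   0.96  1.5  -0.23  1.47 -0.14]
   row [-54.   7.   1.] 0.18
   row [-52.  17.   1.] 0.18
   row [-48.  26.   1.] 0.18
   row [-43.  34.   1.] 0.18
   row [-36.  41.   1.] 0.18
5 [-36.  41.   1.] -> [ 0.561 -0.131  0.571] z [ 0.001 -0.014 -1.   ] x [ 0.815  0.579 -0.008] q [-0.64  0.41  1.18  1.47 -0.37  1.5  -0.42]
7 [-29.  35.  28.] -> [ 0.538 -0.451  0.38 ] z [ 0.001 -0.015 -1.   ] x [ 0.815  0.579 -0.008] q [ 0.1   0.73  0.95  1.45 -0.6   1.26  0.15]
```

Emit:
jog_arm(series="91 5 27 38 0;91 5 27 38 0;91 5 27 38 0;91 5 27 38 0;91 -15 51 15 0;91 -15 51 15 0;91 -15 51 15 0;91 -15 51 15 0;91 -15 51 15 0;91 -48 29 4 0;91 -48 29 4 0;91 -48 29 4 0;91 -48 29 4 0;91 -48 29 4 0;91 -58 1 -1 0;91 -58 1 -1 0;91 -58 1 -1 0;91 -58 1 -1 0")

```text
clock: 13.2
tool_pos: [0.3996, 0.4022, 0.5679]
orientation: [[-0.856, 0.517, 0.002], [0.516, 0.856, -0.016], [-0.01, -0.013, -1.0]]
contact_force: [0.1, 0.2, 1.0]
gripper_width: 0.99
grasp_force: 0.0
```

Emit:
jog_arm(series="91 -42 -25 0 0.18;91 -46 -17 0 0.18;91 -48 -9 0 0.18;91 -49 0 0 0.18;91 -48 9 0 0.18;91 -46 17 0 0.18;91 -54 7 1 0.18;91 -52 17 1 0.18;91 -48 26 1 0.18;91 -43 34 1 0.18;91 -36 41 1 0")

```text
clock: 14.58
tool_pos: [0.5579, -0.1295, 0.5713]
orientation: [[0.699, 0.715, 0.001], [0.715, -0.699, -0.016], [-0.01, 0.012, -1.0]]
contact_force: [0.3, 0.0, -0.2]
gripper_width: 0.991
grasp_force: 0.0
```

Run:
```python
from bench import *
from plan import *
s=sense();print(s["clock"],s["q"].round(3),s["tool_pos"],s["orientation"])
q=s["q"]
q=world(q,[(.535,-.45,.36,8,.0)])
```

```text
14.575 [-0.639  0.396  1.162  1.478 -0.35   1.495 -0.257] [ 0.55787761 -0.12945413  0.57133745] [[ 0.69933263  0.71479524  0.00128169]
 [ 0.71472039 -0.69923101 -0.01583526]
 [-0.01042277  0.01199017 -0.99987379]]
8 [-30.  26.  27.] -> [ 0.539 -0.45   0.36 ] z [ 0.001 -0.016 -1.   ] x [ 0.699  0.715 -0.01 ] q [ 0.11  0.74  0.92  1.47 -0.6   1.22  0.33]
```

Run:
```python
from bench import *;from h import *;import pickle
f=grab_frame("wrist");pickle.dump(f,open("w2.pkl","wb"));cv2.imwrite("pics/w2.png",f["color"])
```

Emit:
jog_arm(series="91 -30 26 27 0;91 -30 26 27 0;91 -30 26 27 0;91 -30 26 27 0;91 -30 26 27 0;91 -30 26 27 0;91 -30 26 27 0;91 -30 26 27 0;91 0 0 0 0")

```text
clock: 15.75
tool_pos: [0.5375, -0.4512, 0.3578]
orientation: [[0.701, 0.713, -0.002], [0.713, -0.701, -0.015], [-0.012, 0.009, -1.0]]
contact_force: [0.2, -1.1, 0.1]
gripper_width: 0.993
grasp_force: 0.0
```

Run:
```python
from bench import *;from h import *;import pickle
s=sense();print(s["q"].round(2),s["tool_pos"])
f=grab_frame("wrist");pickle.dump(f,open("w3.pkl","wb"));cv2.imwrite("pics/w3.png",f["color"])
a=pickle.load(open("w2.pkl","rb"))["color"]
cv2.imwrite("pics/c2.png",cv2.resize(np.vstack([a[:250],f["color"][:350]]),None,fx=1,fy=1))
for b in blobs(mask(f,5,18)):print(b)
```

```text
[ 0.11  0.74  0.92  1.47 -0.6   1.22  0.33] [ 0.53752189 -0.45122055  0.35782266]
(1014, [251.9, 198.1], ((251.5, 199.99996948242188), (18.999996185302734, 81.99998474121094), 0.0))
```

View pics/c2.png

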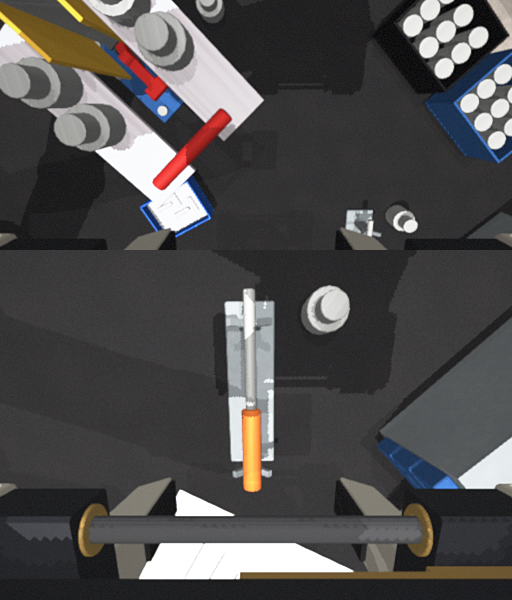

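Run:
```python
import pickle;from h import *
d=pickle.load(open("f0.pkl","rb"));w1,w2,w3=[pickle.load(open(f"w{i}.pkl","rb")) for i in(1,2,3)]
t=d["top"]
print("handle mid",tri(ray(w1,344.7,155.2),ray(w3,251.9,199)),tri(ray(t,418.7,200.9),ray(w3,251.9,199)))
g=cv2.cvtColor(w3["color"],cv2.COLOR_BGR2GRAY)
m=mask(w3,5,18)
for r in(165,180,195,210,225,235):c=np.flatnonzero(m[r]);print(r,c.min(),c.max(),end="; ")
print();print("tip col",g[30:60,248].tolist())
for r in(60,90,120):print(r,g[r,236:262].tolist())
T=onz(w3,249.3,39,.06);E=onz(w3,252.2,241,.06);print(T,E,np.linalg.norm(T-E),np.arctan2(*(T-E)[1::-1]))
print("socket c",onz(w3,333,58,.06))
for b in blobs(mask(w2,172,5)):print(b)
```

```text
handle mid (array([ 0.52920491, -0.45993435,  0.05949792]), [0.00032549832343983163, 0.00032549832343972034]) (array([ 0.52538427, -0.46399498,  0.04913491]), [0.0025226764617519875, 0.0025226764617518366])
165 242 260; 180 242 260; 195 243 260; 210 243 260; 225 243 260; 235 243 261; 
tip col [61, 63, 63, 61, 60, 60, 61, 60, 136, 203, 225, 218, 220, 220, 217, 219, 222, 246, 255, 255, 255, 255, 255, 255, 255, 255, 255, 255, 255, 255]
60 [243, 243, 238, 229, 229, 211, 135, 150, 226, 244, 252, 254, 255, 255, 254, 251, 242, 224, 180, 147, 176, 173, 178, 177, 177, 177]
90 [176, 179, 179, 172, 149, 125, 123, 115, 124, 159, 178, 198, 211, 215, 208, 196, 181, 157, 146, 134, 158, 158, 158, 158, 159, 169]
120 [173, 172, 175, 174, 172, 154, 145, 143, 137, 136, 169, 188, 205, 210, 213, 197, 185, 172, 152, 137, 143, 165, 176, 179, 176, 176]
[ 0.62570305 -0.3591611   0.06      ] [ 0.4985186 -0.4912253  0.06     ] 0.1833489504442349 0.8042186273968008
socket c [ 0.66599222 -0.41890043  0.06      ]
(879, [140.9, 71.6], ((137.50001525878906, 70.00000762939453), (67.17514038085938, 19.091880798339844), 45.0))
(1607, [192.0, 148.6], ((190.75003051757812, 149.25001525878906), (16.970561981201172, 101.11627197265625), 45.0))
```

The picture shows the stand bar (192,149 in its upper frame) and, in the lower frame, the rod with handle rows 160–241, column 252, and tip at row 39. By triangulation the rod axis is at z≈59.5 mm, yaw≈0.80, middle about (0.563,-0.4245).

Emit:
jog_arm(series="91 0 -3 24 -0.01;91 0 0 30 0;91 0 0 30 0;91 0 0 30 0;91 0 0 20 0;91 0 0 0 0;0 0 0 0 0;0 0 0 0 0;0 0 0 0 0;0 0 0 0 0")

```text
clock: 17.05
tool_pos: [0.5379, -0.4488, 0.2273]
orientation: [[0.691, 0.723, 0.003], [0.723, -0.691, -0.016], [-0.009, 0.013, -1.0]]
contact_force: [-0.9, 0.3, 0.1]
gripper_width: 0.608
grasp_force: 0.0
```

Emit:
jog_arm(series="0 0 0 0 0;0 0 0 0 0;0 0 0 0 0;0 0 0 0 0;0 0 0 0 0;0 0 0 0 0")

```text
clock: 17.8
tool_pos: [0.5369, -0.4481, 0.2266]
orientation: [[0.691, 0.723, 0.0], [0.723, -0.691, -0.013], [-0.009, 0.009, -1.0]]
contact_force: [-3.7, 3.9, 4.4]
gripper_width: 0.187
grasp_force: 30.0
```

Emit:
jog_arm(series="0 0 0 -20 0;0 -18 0 0 0;0 0 0 0 0;0 0 0 19 0;0 0 0 0 0;45 0 0 0 0;45 0 0 0 0;45 0 0 0 0;45 0 0 -30 0")

```text
clock: 18.92
tool_pos: [0.5251, -0.4603, 0.2563]
orientation: [[0.691, 0.723, -0.0], [0.723, -0.69, -0.013], [-0.009, 0.009, -1.0]]
contact_force: [0.4, -0.4, 0.7]
gripper_width: 0.484
grasp_force: 0.0
```

Emit:
jog_arm(series="45 0 0 -20 0;45 -22 0 0 0;45 0 0 0 0")

```text
clock: 19.3
tool_pos: [0.5074, -0.4789, 0.2784]
orientation: [[0.694, 0.72, 0.001], [0.72, -0.694, -0.017], [-0.011, 0.013, -1.0]]
contact_force: [-0.5, 0.4, 0.3]
gripper_width: 0.49
grasp_force: 0.0
```

Run:
```python
from bench import *;from h import *;import pickle
s=sense();print(s["clock"],s["q"].round(2),s["tool_pos"],s["gripper_width"])
f=grab_frame("wrist");pickle.dump(f,open("w4.pkl","wb"));cv2.imwrite("pics/w4.png",f["color"])
for b in blobs(mask(f,5,18)):print(b)
```

```text
19.3 [ 0.19  0.8   0.86  1.56 -0.66  1.07  0.45] [ 0.50741893 -0.47891495  0.27835867] 0.4900488230761096
(1934, [252.7, 193.3], ((253.0, 202.5), (115.0, 26.0), 90.0))
```

View pics/w4.png

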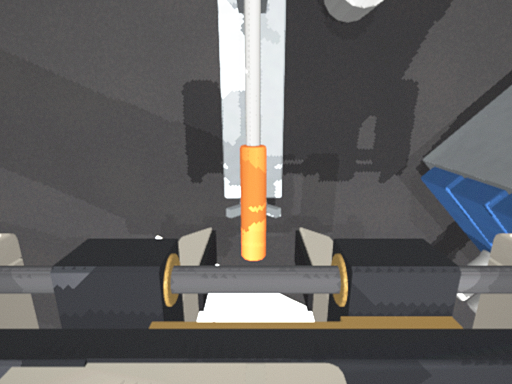

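The rod now lies 18 mm back in the cradle, with its handle from row 146 to row 259 and the notch at row 212.

Run:
```python
from bench import *;from h import *;import pickle
f=pickle.load(open("w4.pkl","rb"));s=sense();R=s["orientation"];t=s["tool_pos"]
g=t+.1592*R[:,2]
for n,u,v,z in(("front",253.3,146.5,.066),("end",254,258.5,.06),("notch",254,212,.055),("mid",253,195,.0625)):
    p=onz(f,u,v,z);d=R.T@(p-g);print(n,p.round(4),"tool",(d*1e3).round(1))
```

```text
front [ 0.5439 -0.4441  0.066 ] tool [51.  -0.4 52.1]
end [ 0.4872 -0.5036  0.06  ] tool [-31.2  -0.1  58.9]
notch [ 0.511 -0.479  0.055] tool [ 3.1 -0.  63.6]
mid [ 0.5208 -0.4677  0.0625] tool [18.  -0.7 55.9]
```

Emit:
jog_arm(series="45 -21 0 0 0;45 0 0 25 0;45 0 0 25 0;45 0 0 0 0;0 0 0 0 0;0 0 0 0 0;0 0 0 0 0;0 0 0 0 0;0 0 0 0 0;0 0 0 0 0")

```text
clock: 20.6
tool_pos: [0.4948, -0.4926, 0.229]
orientation: [[0.691, 0.723, 0.001], [0.723, -0.691, -0.014], [-0.01, 0.011, -1.0]]
contact_force: [-5.4, 3.0, 3.9]
gripper_width: 0.189
grasp_force: 30.0
```

Emit:
jog_arm(series="0 0 0 -20 0;0 0 0 -30 0;0 0 0 -30 0;0 0 0 0 0")

```text
clock: 21.1
tool_pos: [0.4959, -0.4926, 0.3127]
orientation: [[0.691, 0.723, 0.007], [0.723, -0.69, -0.02], [-0.01, 0.019, -1.0]]
contact_force: [0.3, -0.8, -0.7]
gripper_width: 0.186
grasp_force: 29.9
```

Run:
```python
from bench import *;from h import *;import pickle
d=pickle.load(open("f0.pkl","rb"));s0,t0=d["side"],d["top"];w2=pickle.load(open("w2.pkl","rb"))
print("bar c",tri(ray(w2,191,149),ray(t0,296.7,189)),tri(ray(w2,191,149),ray(t0,296.7,189),ray(s0,244.9,186.2)))
a=tri(ray(w2,226.5,114.5),ray(t0,200+338.5/3.5,150+75/3.5));b=tri(ray(w2,156.5,184.5),ray(t0,200+339/3.5,150+198/3.5));print(a,b)
g=cv2.cvtColor(w2["color"],cv2.COLOR_BGR2GRAY)
for z in(.25,.253):print("corner",onz(w2,264,100,z),)
for b in blobs(mask(w2,172,5)):print(b[:2])
m=mask(w2,172,5);n,l,st,c=cv2.connectedComponentsWithStats(m);i=int(np.argmin([abs(st[k,4]-879) for k in range(n)]));p=np.argwhere(l==i)[:,::-1]
h=cv2.convexHull(p).reshape(-1,2);print([(int(x),int(y),*onz(w2,float(x),float(y),.178)[:2].round(3)) for x,y in h[::2]])
f=grab_frame("wrist");pickle.dump(f,open("w5.pkl","wb"));s=sense();R=s["orientation"];gp=s["tool_pos"]+.1592*R[:,2]
for bb in blobs(mask(f,5,18)):print(bb)
gg=cv2.cvtColor(f["color"],cv2.COLOR_BGR2GRAY)
# rod level check: project expected points for drop 9mm, zero pitch
for x in(-11,71,100,130,170):print(x,proj(f,gp+R@np.array([x,0,9])/1e3).round(1))
cv2.imwrite("pics/w5.png",f["color"])
```

```text
bar c (array([ 0.54508706, -0.06618218,  0.27655478]), [0.0013194715638971306, 0.0013194715638970575]) (array([ 0.54631499, -0.06557504,  0.28679865]), [0.0017164168625067922, 0.0028965421143288574, 0.0014002426633775331])
(array([ 0.58938246, -0.06762637,  0.27543925]), [0.0014417831153761807, 0.0014417831153761868]) (array([ 0.50088467, -0.06537771,  0.28378048]), [0.0004077060900411679, 0.00040770609004128094])
corner [ 0.62318953 -0.08113614  0.25      ]
corner [ 0.62307074 -0.08108496  0.253     ]
(879, [140.9, 71.6])
(1607, [192.0, 148.6])
[(167, 87, np.float64(0.555), np.float64(0.007)), (156, 99, np.float64(0.536), np.float64(0.007)), (145, 91, np.float64(0.534), np.float64(0.022)), (119, 57, np.float64(0.541), np.float64(0.065)), (115, 46, np.float64(0.547), np.float64(0.075)), (118, 42, np.float64(0.552), np.float64(0.076)), (126, 45, np.float64(0.556), np.float64(0.068))]
(3814, [253.8, 203.6], ((253.5, 192.5), (145.0, 35.0), 90.0))
-11 [252.2 269.6]
71 [251.8 117.8]
100 [251.6  51.9]
130 [251.4 -25. ]
170 [ 251.1 -144.8]
```

View pics/w5.png

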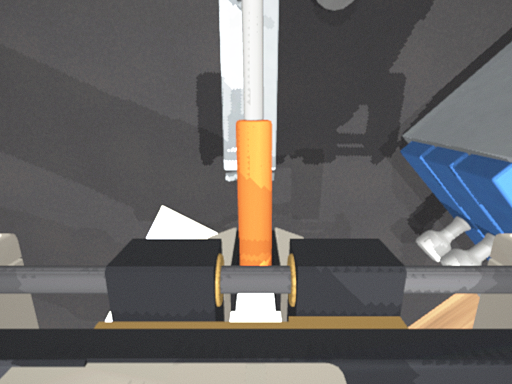

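Rod is held straight, with the handle front at row 120 as expected for a level rod. Next I'll plan the approach under the platform.

```bash
cat > tip.py <<'E'
from plan import *
piv=np.array([.548,.0595,.172]);ux=np.array([.024,.9997,0]);uy=np.array([-.9997,.024,0])
def loc(t,R,L=.171):
    p=t+R@np.array([L,0,.1695])-piv;return np.round([p@ux*1e3,p@uy*1e3,p[2]*1e3],1)
def shift(R,x,y,h):  # local mm -> tool mm
    return (R.T@(x*ux+y*uy+h*np.array([0,0,1]))).round(1)
E
python3 - <<'E'
from bench import *
from tip import *
s=sense();q=s["q"];print(loc(s["tool_pos"],s["orientation"]))
q=world(q,[(.50,-.40,.33,4,-.185),(.537,-.23,.32,5)])
t,R=fk(q,P);print(loc(t,R.as_matrix()),np.arctan2(*R.as_matrix()[1::-1,0]))
E
```

```text
[-429.1  -77.1  -32.3]
   row [ 17. -15.  -5.] -0.185
   row [ 20. -12.  -5.] -0.185
   row [22. -8. -5.] -0.185
   row [23. -4. -5.] -0.185
4 [23. -4. -5.] -> [ 0.499 -0.399  0.329] z [ 0.005 -0.018 -1.   ] x [ 0.022  1.    -0.018] q [ 0.13  0.6   0.72  1.68 -0.44  1.02  0.97]
5 [34.  7.  1.] -> [ 0.538 -0.23   0.321] z [ 0.005 -0.018 -1.   ] x [ 0.022  1.    -0.018] q [-0.2   0.53  0.75  1.82 -0.42  0.94  0.7 ]
[-121.6    2.3  -23.2] 1.5484757921174748
```

Emit:
jog_arm(series="0 17 -15 -5 -0.185;0 20 -12 -5 -0.185;0 22 -8 -5 -0.185;0 23 -4 -5 -0.185;0 34 7 1 0;0 34 7 1 0;0 34 7 1 0;0 34 7 1 0;0 34 7 1 0;0 0 0 0 0")

```text
clock: 22.4
tool_pos: [0.5389, -0.226, 0.3186]
orientation: [[0.017, 1.0, 0.001], [1.0, -0.017, -0.013], [-0.013, 0.002, -1.0]]
contact_force: [1.5, 0.1, -1.0]
gripper_width: 0.19
grasp_force: 29.9
```

Run:
```python
from bench import *
from tip import *
from h import *
import pickle
s=sense();R=s["orientation"];print(s["clock"],s["q"].round(2),loc(s["tool_pos"],R),s["tool_pos"],R[:,0],R[:,2])
d={}
for n in("side","top","wrist"):d[n]=grab_frame(n)
pickle.dump(d,open("f6.pkl","wb"))
A=cv2.resize(d["side"]["color"][110:235,180:310],None,fx=2.6,fy=2.6,interpolation=cv2.INTER_CUBIC)
B=cv2.resize(d["top"]["color"][150:230,220:350],None,fx=2.6,fy=2.6,interpolation=cv2.INTER_CUBIC)
im=np.zeros((600,800,3),np.uint8);im[:A.shape[0],:A.shape[1]]=A;im[340:340+B.shape[0],:B.shape[1]]=B;im[:384,340:800]=d["wrist"]["color"][:,26:486];cv2.imwrite("pics/c6.png",im)
```

```text
22.4 [-0.21  0.53  0.75  1.82 -0.43  0.95  0.71] [-116.9    3.1  -25.1] [ 0.53889301 -0.22598852  0.31860164] [ 0.01738646  0.99976159 -0.01320882] [ 0.00131513 -0.01323367 -0.99991157]
```

View pics/c6.png

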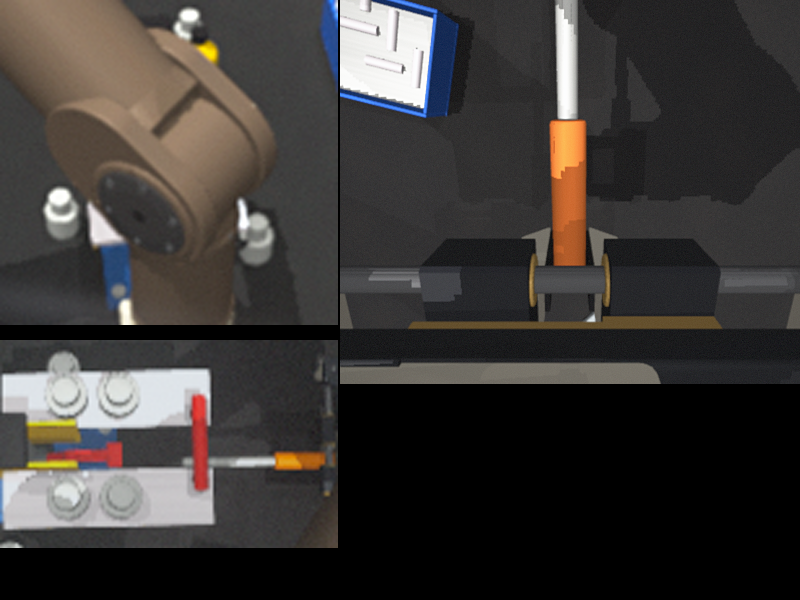

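The top view shows the rod tip at about (291,196.5), heading for the pawl pad at about (264,194). The side view is blocked by the arm.

Run:
```python
from tip import *
from h import *
import pickle
t=pickle.load(open("f6.pkl","rb"))["top"]
def L(p):p=p-piv;return np.round([p@ux*1e3,p@uy*1e3,p[2]*1e3],1)
print("tip",L(onz(t,290.8,196.5,.147)))
m=mask(t,172,5)[:, :];n,l,st,c=cv2.connectedComponentsWithStats(m)
for k in range(1,n):
    if st[k,4]>50:
        print(st[k],L(onz(t,*c[k],.176)))
        if c[k][0]<280:
            for col in range(st[k,0],st[k,0]+st[k,2],2):
                r=np.flatnonzero(l[:,col]==k);print(col,r.min(),r.max(),L(onz(t,col,r.mean(),.176))[:2])
```

```text
tip [-123.    8.  -25.]
[294 171   6  37 192] [-136.4  -10.7    4. ]
[238 189  29  10 147] [-23.9   3.5   4. ]
238 194 195 [25.2  5.6]
240 193 195 [19.7  4.2]
242 193 195 [14.1  4.2]
244 193 195 [8.6 4.1]
246 193 195 [3.1 4.1]
248 192 195 [-2.5  2.7]
250 192 196 [-8.   4.1]
252 192 196 [-13.5   4. ]
254 192 196 [-19.1   4. ]
256 192 196 [-24.6   4. ]
258 192 196 [-30.1   4. ]
260 192 196 [-35.7   3.9]
262 190 198 [-41.2   3.9]
264 189 198 [-46.7   2.5]
266 189 198 [-52.2   2.5]
```

Emit:
jog_arm(series="0 22 1 0 0;0 22 1 0 0;0 22 1 0 0;0 21 1 -1 0;0 0 0 0 0;0 0 0 -14 0;0 0 0 -14 0;0 0 0 -14 0;0 0 0 -14 0;0 0 0 0 0")

```text
clock: 23.8
tool_pos: [0.544, -0.1421, 0.3765]
orientation: [[0.022, 1.0, 0.005], [1.0, -0.022, -0.016], [-0.016, 0.005, -1.0]]
contact_force: [0.7, -0.5, -1.1]
gripper_width: 0.187
grasp_force: 30.0
```

```bash
cat > look.py <<'E'
import sys
from bench import *
from tip import *
from h import *
import pickle
s=sense();R=s["orientation"];print(s["clock"],loc(s["tool_pos"],R),s["tool_pos"].round(4),R[:,0].round(3),R[:,2].round(3),s["contact_force"].round(1))
d={n:grab_frame(n) for n in("top","wrist")};pickle.dump(d,open(f"f{sys.argv[1]}.pkl","wb"));t=d["top"]
def L(p):p=p-piv;return np.round([p@ux*1e3,p@uy*1e3,p[2]*1e3],1)
m=mask(t,172,5);n,l,st,c=cv2.connectedComponentsWithStats(m)
for k in range(1,n):
    if st[k,4]>15:print(st[k],c[k].round(1))
cv2.imwrite(f"pics/t{sys.argv[1]}.png",cv2.resize(t["color"][150:230,210:330],None,fx=5,fy=5,interpolation=cv2.INTER_CUBIC))
E
python3 look.py 7
```

```text
23.8 [-33.3  -1.5  32.4] [ 0.544  -0.1421  0.3765] [ 0.022  1.    -0.016] [ 0.005 -0.016 -1.   ] [ 0.7 -0.5 -1.1]
[294 171   6  36 186] [296.4 188.7]
[240 189  27  10 129] [256.2 193.8]
```

View pics/t7.png

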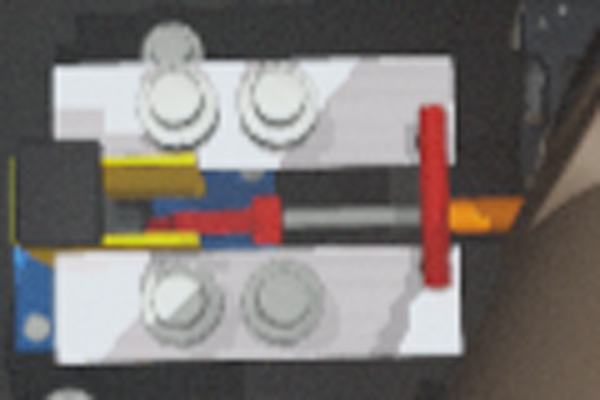

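The pad still appears at crop (267,218), so the pawl has not risen. The visible rod ends at the pad's right edge, crop x≈282.

Run:
```python
from tip import *
from h import *
import pickle
d=pickle.load(open("f7.pkl","rb"));t=d["top"]
L=lambda p:np.round([(p-piv)@ux*1e3,(p-piv)@uy*1e3,(p-piv)[2]*1e3],1)
G=lambda x,y,h:piv+(x*ux+y*uy)/1e3+np.array([0,0,h/1e3])
for h in(-30,0,32):print(h,L(onz(t,266.4,193.5,.172+h/1e3)))
for a in(0,.2,.4,.9):
    c,s=np.cos(a),np.sin(a)
    print("pad",a,[proj(t,G(-r*c-n*s*0,0,r*s)).round(1) for r in(38,54) for n in(0,)])
for X in(-33,-57):
    for h in(32,0,-20):print("tip",X,h,proj(t,G(X,0,h)).round(1))
w=d["wrist"];m=mask(w,5,18)
for b in blobs(m):print(b)
import bench
s=bench.sense();R=s["orientation"];g=s["tool_pos"]
for x in(71,100,171):print(x,proj(w,g+R@np.array([x,0,169.5])/1e3).round(1))
cv2.imwrite("pics/w7.png",w["color"])
```

```text
-30 [-53.7  -0.7 -30. ]
0 [-53.4   2.1  -0. ]
32 [-53.    5.1  32. ]
pad 0 [array([260.9, 192.7]), array([266.6, 192.8])]
pad 0.2 [array([260.6, 192.5]), array([266.3, 192.4])]
pad 0.4 [array([259.7, 192.2]), array([265.2, 192. ])]
pad 0.9 [array([255.5, 191.6]), array([259.1, 191.2])]
tip -33 32 [259.  191.6]
tip -33 0 [259.1 192.7]
tip -33 -20 [259.1 193.4]
tip -57 32 [267.9 191.6]
tip -57 0 [267.7 192.8]
tip -57 -20 [267.6 193.4]
(4426, [254.9, 198.0], ((254.5, 198.0), (134.0, 35.0), 90.0))
71 [253.  117.3]
100 [252.9  51.3]
171 [ 252.6 -148.8]
```

View pics/w7.png

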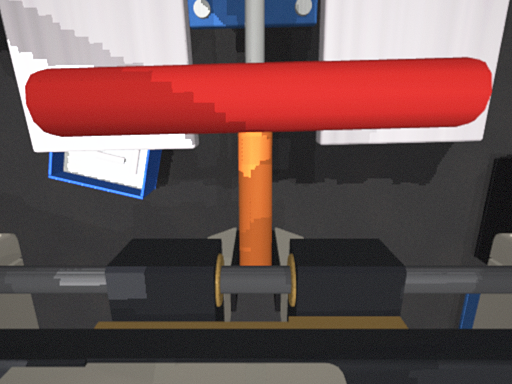

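Run:
```python
from h import *
import pickle
A=pickle.load(open("w5.pkl","rb"));B=pickle.load(open("f6.pkl","rb"))["wrist"];C=pickle.load(open("f7.pkl","rb"))["wrist"]
for f in(A,B,C):
    m=mask(f,5,18);o=[]
    for r in(140,170,200,230):
        c=np.flatnonzero(m[r,200:320])+200;o.append((r,c.min(),c.max()) if len(c) else (r,))
    top=np.flatnonzero(m[:,253]);print(o,top.min(),top.max())
    g=cv2.cvtColor(f["color"],cv2.COLOR_BGR2GRAY);print(g[20,240:272].tolist())
    print(g[45,240:272].tolist())
```

```text
[(140, np.int64(237), np.int64(271)), (170, np.int64(237), np.int64(271)), (200, np.int64(238), np.int64(271)), (230, np.int64(238), np.int64(271))] 121 328
[255, 255, 195, 216, 231, 236, 241, 243, 238, 234, 248, 249, 248, 247, 246, 244, 242, 239, 236, 232, 227, 214, 186, 189, 224, 223, 223, 220, 221, 221, 221, 220]
[255, 255, 246, 207, 224, 235, 240, 243, 245, 248, 249, 249, 248, 247, 246, 245, 243, 241, 238, 231, 227, 216, 186, 201, 241, 239, 237, 235, 236, 236, 237, 238]
[(140, np.int64(236), np.int64(271)), (170, np.int64(237), np.int64(271)), (200, np.int64(238), np.int64(271)), (230, np.int64(239), np.int64(271))] 120 322
[44, 107, 181, 207, 224, 232, 236, 241, 246, 250, 255, 255, 255, 248, 174, 166, 156, 140, 157, 152, 148, 136, 121, 94, 49, 45, 50, 48, 48, 50, 49, 51]
[37, 69, 138, 197, 220, 231, 237, 242, 248, 252, 253, 253, 253, 251, 245, 237, 231, 225, 215, 203, 191, 173, 142, 104, 56, 47, 47, 49, 50, 48, 52, 51]
[(140, np.int64(238), np.int64(272)), (170, np.int64(238), np.int64(271)), (200, np.int64(239), np.int64(271)), (230, np.int64(239), np.int64(271))] 131 325
[65, 68, 68, 63, 80, 112, 140, 157, 164, 173, 178, 186, 191, 191, 194, 191, 186, 184, 180, 177, 169, 162, 153, 131, 95, 67, 67, 68, 66, 66, 69, 68]
[24, 33, 24, 29, 52, 99, 142, 156, 168, 174, 181, 185, 190, 194, 194, 188, 186, 186, 179, 177, 170, 164, 152, 127, 85, 30, 27, 31, 27, 32, 33, 29]
```

Run:
```python
from h import *
import pickle,bench
s=bench.sense();print(s["wrist_torque"],s["contact_force"],s["gripper_width"],s["grasp_force"])
for k in("f0","f6","f7"):
    t=pickle.load(open(k+".pkl","rb"))["top"];m=mask(t,172,5)
    print(k,[(c,*[int(v) for v in (np.flatnonzero(m[180:205,c])+180)[[0,-1]]]) if m[180:205,c].any() else c for c in range(234,272,2)])
    g=t["color"][194,255:285].astype(int);print(g[:,2].tolist());print(g[:,0].tolist())
```

```text
[-0.38038975  0.04272266 -0.07204704] [-1.04743606 -0.16031809 -1.01048741] 0.1867871800734844 29.993171989917755
f0 [234, 236, (238, 194, 195), (240, 193, 195), (242, 194, 195), (244, 193, 195), (246, 193, 195), (248, 193, 195), (250, 192, 196), (252, 192, 196), (254, 192, 196), (256, 192, 196), (258, 192, 196), (260, 192, 196), (262, 189, 198), (264, 189, 198), (266, 189, 198), 268, 270]
[168, 167, 163, 166, 168, 166, 163, 176, 182, 184, 182, 175, 65, 59, 59, 63, 57, 62, 56, 54, 60, 62, 61, 60, 60, 58, 60, 61, 59, 59]
[59, 62, 52, 61, 62, 60, 62, 62, 62, 66, 59, 57, 61, 63, 61, 64, 63, 64, 57, 60, 61, 64, 64, 61, 62, 62, 63, 64, 65, 61]
f6 [234, 236, (238, 194, 195), (240, 193, 195), (242, 193, 195), (244, 193, 195), (246, 193, 195), (248, 192, 195), (250, 192, 196), (252, 192, 196), (254, 192, 196), (256, 192, 196), (258, 192, 196), (260, 192, 196), (262, 190, 198), (264, 189, 198), (266, 189, 198), 268, 270]
[178, 176, 176, 176, 178, 176, 173, 187, 194, 193, 194, 185, 70, 65, 61, 64, 65, 59, 61, 63, 59, 58, 63, 63, 59, 63, 62, 59, 58, 60]
[57, 53, 56, 58, 62, 56, 61, 61, 62, 60, 60, 59, 62, 64, 60, 63, 65, 62, 63, 61, 58, 60, 61, 62, 61, 63, 62, 57, 61, 60]
f7 [234, 236, 238, (240, 194, 195), (242, 194, 195), (244, 193, 195), (246, 193, 195), (248, 193, 195), (250, 192, 196), (252, 192, 196), (254, 192, 196), (256, 192, 195), (258, 192, 196), (260, 191, 196), (262, 189, 198), (264, 189, 198), (266, 196, 196), 268, 270]
[174, 174, 174, 173, 171, 159, 173, 183, 187, 188, 186, 133, 147, 147, 143, 140, 136, 139, 137, 142, 136, 136, 136, 138, 136, 136, 135, 134, 131, 131]
[61, 60, 61, 57, 58, 57, 54, 54, 51, 56, 61, 85, 147, 146, 142, 138, 138, 140, 137, 142, 135, 136, 134, 137, 135, 137, 133, 133, 133, 132]
```

```bash
cat > droop.py <<'E'
from h import *
def droop(f,t,R,row=None,x0=71.,dz=0.):
    if row is None:
        m=mask(f,5,18)[:, 250:258].sum(1)>4; row=np.flatnonzero(m).min()
    pr=lambda a:proj(f,t+R@np.array([x0*np.cos(a),0,169.5+x0*np.sin(a)])/1e3-R[:,2]*9e-3*np.cos(a)+R[:,0]*9e-3*np.sin(a))[1]
    A=np.radians(np.arange(-20,40,.5));return row,[float(np.degrees(A[np.argmin([abs(pr(a)-r) for a in A])])) for r in(row-1,row,row+1)],pr(0)
E
python3 - <<'E'
from droop import *;import pickle,bench
s=bench.sense();f=pickle.load(open("f7.pkl","rb"))["wrist"]
for x0 in(69,71,73):print(x0,droop(f,s["tool_pos"],s["orientation"],None,x0))
B=pickle.load(open("f6.pkl","rb"))["wrist"]
R=np.array([[.017,1,.001],[1,-.017,-.013],[-.013,.002,-1]]);t=np.array([.5389,-.226,.3186])
for x0 in(69,71,73):print(x0,droop(B,t,R,None,x0))
E
```

```text
69 (np.int64(131), [32.5, 34.0, 35.0], np.float64(122.42401293240042))
71 (np.int64(131), [36.0, 37.0, 38.0], np.float64(117.87735051960966))
73 (np.int64(131), [39.0, -18.0, -18.5], np.float64(113.29317892117786))
69 (np.int64(120), [-8.0, -9.0, -10.0], np.float64(113.9498757457423))
71 (np.int64(120), [31.0, -13.5, 33.5], np.float64(109.33076982969608))
73 (np.int64(120), [34.5, 35.5, 36.5], np.float64(104.67289648213213))
```

Run:
```python
from h import *;import pickle,bench
f=pickle.load(open("f7.pkl","rb"))["wrist"];s=bench.sense();R=s["orientation"];t=s["tool_pos"]
for a in range(-4,26,3):
    al=np.radians(a);o=[]
    for row in(20,45):
        X=np.linspace(60,160,400);pts=[t+R@np.array([x*np.cos(al),0,169.5+x*np.sin(al)])/1e3 for x in X]
        v=np.array([proj(f,p)[1] for p in pts]);i=np.argmin(abs(v-row));dep=(f["orientation"].T@(pts[i]-f["position"]))
        o.append((round(X[i]),round(300.8*.010/np.linalg.norm(dep[1:])/1*1.0,1)))
    print(a,o)
```

```text
-4 [(111, np.float64(20.6)), (102, np.float64(20.8))]
-1 [(112, np.float64(19.8)), (102, np.float64(20.0))]
2 [(114, np.float64(19.0)), (103, np.float64(19.3))]
5 [(116, np.float64(18.3)), (105, np.float64(18.6))]
8 [(118, np.float64(17.6)), (106, np.float64(18.0))]
11 [(121, np.float64(16.9)), (108, np.float64(17.4))]
14 [(124, np.float64(16.3)), (111, np.float64(16.8))]
17 [(128, np.float64(15.6)), (114, np.float64(16.2))]
20 [(132, np.float64(15.0)), (117, np.float64(15.6))]
23 [(137, np.float64(14.4)), (121, np.float64(15.0))]
```

Emit:
jog_arm(series="0 0 0 14 0;0 -9 0 0 0;0 0 0 -8 0;0 0 0 -7 0;0 2 0 -7 0;0 3 0 -6 0;0 4 0 -6 0;0 5 0 -5 0;0 0 0 0 0")

```text
clock: 25.02
tool_pos: [0.544, -0.1357, 0.4004]
orientation: [[0.021, 1.0, 0.003], [1.0, -0.021, -0.015], [-0.015, 0.003, -1.0]]
contact_force: [0.1, -1.6, -0.6]
gripper_width: 0.186
grasp_force: 30.0
```

```bash
cat >> look.py <<'E'
print("tq",s["wrist_torque"].round(2))
print([(c,*[int(v) for v in (np.flatnonzero(m[175:205,c])+175)[[0,-1]]]) if m[175:205,c].any() else c for c in range(232,272,2)])
g=t["color"][193,236:285,2].astype(int);print(g.tolist())
w=cv2.cvtColor(d["wrist"]["color"],cv2.COLOR_BGR2GRAY)
for r in(20,45):print(r,w[r,238:272].tolist())
E
python3 look.py 8
```

```text
25.025 [-26.8  -0.8  56.4] [ 0.544  -0.1357  0.4004] [ 0.021  1.    -0.015] [ 0.003 -0.015 -1.   ] [ 0.1 -1.6 -0.6]
[294 171   6  36 185] [296.4 188.6]
[245 188  15  10  85] [253.9 193.2]
tq [-0.23  0.01 -0.07]
[232, 234, 236, 238, 240, 242, 244, (246, 193, 195), (248, 193, 195), (250, 192, 196), (252, 192, 195), (254, 190, 195), (256, 189, 197), (258, 188, 197), 260, 262, 264, 266, 268, 270]
[78, 76, 69, 61, 56, 60, 62, 67, 100, 161, 174, 179, 153, 149, 144, 147, 145, 147, 145, 152, 160, 184, 173, 170, 144, 152, 152, 152, 152, 153, 151, 153, 151, 152, 152, 150, 151, 152, 152, 150, 151, 153, 151, 152, 151, 151, 153, 153, 154]
20 [66, 67, 69, 66, 63, 66, 107, 148, 142, 160, 169, 167, 168, 185, 194, 193, 191, 189, 189, 184, 181, 174, 167, 162, 154, 127, 96, 67, 63, 64, 67, 64, 68, 66]
45 [26, 33, 30, 29, 27, 31, 63, 113, 145, 158, 170, 165, 159, 182, 194, 192, 193, 190, 187, 179, 179, 176, 170, 164, 153, 126, 82, 35, 27, 32, 27, 30, 27, 31]
```

Emit:
jog_arm(series="0 5 0 -6 0;0 6 0 -5 0;0 8 0 -4 0;0 10 0 -1 0;0 10 0 0 0;0 0 0 0 0;0 0 0 0 0")

```text
clock: 26.0
tool_pos: [0.5445, -0.0972, 0.4154]
orientation: [[0.022, 1.0, 0.002], [1.0, -0.022, -0.016], [-0.016, 0.003, -1.0]]
contact_force: [-0.5, -0.1, -0.4]
gripper_width: 0.184
grasp_force: 30.0
```

```bash
python3 look.py 9
```

```text
26.0 [11.6 -0.5 71.3] [ 0.5445 -0.0972  0.4154] [ 0.022  1.    -0.016] [ 0.002 -0.016 -1.   ] [-0.5 -0.1 -0.4]
[294 171   3  16  30] [294.6 177.4]
[237 189  25   8  70] [245.5 193.6]
tq [-0.19  0.07 -0.03]
[232, 234, 236, (238, 189, 195), (240, 189, 195), (242, 192, 195), (244, 195, 195), (246, 195, 195), (248, 195, 195), (250, 195, 196), (252, 195, 196), (254, 195, 196), (256, 195, 196), (258, 195, 196), (260, 195, 196), 262, 264, 266, 268, 270]
[90, 143, 170, 169, 139, 138, 138, 136, 131, 133, 135, 133, 137, 140, 137, 140, 141, 143, 141, 142, 142, 140, 141, 139, 140, 144, 127, 129, 130, 128, 127, 129, 129, 125, 127, 125, 126, 124, 122, 123, 124, 119, 106, 110, 113, 138, 170, 166, 167]
20 [68, 68, 70, 68, 69, 77, 125, 166, 148, 163, 169, 177, 183, 193, 195, 195, 194, 193, 192, 188, 182, 180, 175, 168, 155, 136, 103, 82, 81, 82, 86, 78, 81, 84]
45 [70, 71, 68, 71, 67, 68, 85, 119, 147, 164, 173, 182, 186, 191, 200, 196, 196, 192, 188, 186, 184, 181, 173, 166, 156, 132, 96, 71, 70, 70, 71, 70, 71, 69]
```

Pawl pad now shows at columns 237–241, past the pivot, so it has been thrown over to its stop. Now to retract and return the rod.

Run:
```python
from bench import *
from tip import *
s=sense();q=s["q"]
q=world(q,[(.540,-.30,.415,4)])
q=world(q,[(.499,-.42,.37,4,.185),(.4950,-.4920,.315,3)])
t,R=fk(q,P);print(np.arctan2(*R.as_matrix()[1::-1,0]))
```

```text
4 [-51.   0.   1.] -> [ 0.54  -0.302  0.415] z [ 0.002 -0.016 -1.   ] x [ 0.023  1.    -0.016] q [-0.12  0.5   0.82  1.63 -0.37  1.17  0.76]
   row [-30. -10.  12.] 0.185
   row [-31.  -4.  12.] 0.185
   row [-31.   2.  12.] 0.185
   row [-30.   8.  12.] 0.185
4 [-30.   8.  12.] -> [ 0.499 -0.42   0.368] z [ 0.002 -0.016 -1.   ] x [ 0.691  0.723 -0.01 ] q [ 0.04  0.66  0.96  1.6  -0.56  1.17  0.36]
3 [-18.  15.  18.] -> [ 0.494 -0.491  0.316] z [ 0.002 -0.016 -1.   ] x [ 0.691  0.723 -0.01 ] q [ 0.2   0.77  0.89  1.53 -0.63  1.13  0.46]
0.8075262308331062
```

Emit:
jog_arm(series="0 -51 0 1 0;0 -51 0 1 0;0 -51 0 1 0;0 -51 0 1 0;0 -30 -10 12 0.185;0 -31 -4 12 0.185;0 -31 2 12 0.185;0 -30 8 12 0.185;0 -18 15 18 0;0 -18 15 18 0;0 -18 15 18 0;0 0 0 0 0")

```text
clock: 27.6
tool_pos: [0.4933, -0.4927, 0.3139]
orientation: [[0.693, 0.721, -0.0], [0.721, -0.693, -0.015], [-0.011, 0.01, -1.0]]
contact_force: [-0.9, -0.3, -1.5]
gripper_width: 0.182
grasp_force: 30.0
```

Run:
```python
from bench import *
s=sense();R=s["orientation"];t=s["tool_pos"];print(s["clock"],t,R[:,0],R[:,2])
g0=np.array([.4948,-.4926,.229])+.1695*np.array([.001,-.014,-1]) if 0 else None
import numpy as np
# where the grip was (rod point), in tool frame now
p=np.array([.4948,-.4926,.229])+.1695*np.array([.001,-.014,-1]);print((R.T@(p-(t+.1695*R[:,2]))*1e3).round(1))
```

```text
27.6 [ 0.49328647 -0.49268496  0.31389049] [ 0.69293809  0.72091271 -0.01103046] [-1.97212552e-04 -1.51093765e-02 -9.99885827e-01]
[ 2.3  0.2 84.9]
```

Emit:
jog_arm(series="0 2 0 25 0;0 0 0 20 0;0 0 0 15 0;0 0 0 12 0;0 0 0 12 0;0 0 0 0 0;0 0 0 0 0;45 0 0 0 0;45 0 0 0 0;45 0 0 0 0;45 0 0 0 0")

```text
clock: 28.98
tool_pos: [0.4965, -0.4908, 0.2315]
orientation: [[0.691, 0.723, 0.003], [0.723, -0.691, -0.015], [-0.009, 0.013, -1.0]]
contact_force: [0.9, 0.2, 0.5]
gripper_width: 0.485
grasp_force: 0.0
```

Emit:
jog_arm(series="45 0 0 -25 0;45 0 0 -25 0;45 21 0 0 0;45 0 0 0 0")

```text
clock: 29.48
tool_pos: [0.5132, -0.4724, 0.2801]
orientation: [[0.688, 0.726, 0.003], [0.726, -0.688, -0.013], [-0.007, 0.011, -1.0]]
contact_force: [0.9, 0.4, -1.1]
gripper_width: 0.489
grasp_force: 0.0
```

```bash
cat > rodchk.py <<'E'
from bench import *;from h import *;import sys
f=grab_frame("wrist");s=sense();R=s["orientation"];t=s["tool_pos"];g=t+.1592*R[:,2]
m=mask(f,5,18)[:330];r=np.flatnonzero(m.sum(1)>8);a=r.min()
r=np.flatnonzero((m[:, 225:285].sum(1)>8));b=r.max()
cs=lambda v:float(np.mean(np.flatnonzero(m[v,215:295])+215))
print(s["clock"],t,s["gripper_width"],"rows",a,b,"cols",cs(a+5),cs((a+b)//2),cs(b-5),[int(m[v].sum()) for v in(a+5,(a+b)//2,b-5)])
for n,v,z,c in(("front",a-.5,.066,cs(a+5)),("end",b+.5,.06,cs(b-5))):
    p=onz(f,c,v,z);print(n,p.round(4),"tool",(R.T@(p-g)*1e3).round(1))
cv2.imwrite("pics/r%s.png"%sys.argv[1],f["color"])
E
python3 rodchk.py 1
```

```text
29.525 [ 0.51210745 -0.47324092  0.27992112] 0.49399500994547063 rows 157 328 cols 252.6153846153846 256.8333333333333 253.8 [13, 6, 59]
front [ 0.5449 -0.4411  0.066 ] tool [47.7 -0.7 54.3]
end [ 0.4502 -0.542   0.06  ] tool [-90.6   0.1  61.5]
```

```bash
sed -i 's/\[:330\]/[:275]/' rodchk.py; python3 rodchk.py 2
python3 - <<'E'
from h import *
f=cv2.imread("pics/r2.png");m=mask({"color":f},5,18)
for r in range(150,276,8):
    c=np.flatnonzero(m[r,200:300])+200;print(r,(c.min(),c.max(),len(c)) if len(c) else None,end="; ")
w=pickle=None
E
```

```text
29.575 [ 0.51127445 -0.47395551  0.28000665] 0.48674756857468066 rows 155 265 cols 253.64285714285714 253.4 257.85714285714283 [14, 15, 8]
front [ 0.5449 -0.4416  0.066 ] tool [48.7 -0.2 54.4]
end [ 0.4897 -0.5042  0.06  ] tool [-34.7   2.9  61.2]
150 None; 158 (np.int64(242), np.int64(267), 13); 166 (np.int64(242), np.int64(267), 19); 174 (np.int64(242), np.int64(267), 26); 182 (np.int64(242), np.int64(267), 26); 190 (np.int64(243), np.int64(266), 24); 198 (np.int64(243), np.int64(266), 24); 206 (np.int64(242), np.int64(267), 18); 214 (np.int64(242), np.int64(266), 25); 222 (np.int64(243), np.int64(266), 10); 230 (np.int64(242), np.int64(267), 8); 238 (np.int64(242), np.int64(266), 6); 246 (np.int64(242), np.int64(266), 6); 254 (np.int64(242), np.int64(266), 7); 262 (np.int64(243), np.int64(266), 4); 270 None;
```

Run:
```python
from h import *;import pickle
f=pickle.load(open("w3.pkl","rb"));m=mask(f,5,18);r=np.flatnonzero(m[:,245:258].sum(1)>5);print(r.min(),r.max())
u=np.array([.694,.72])
a=onz(f,251.5,r.min()-.5,.066)[:2];b=onz(f,252.,r.max()+.5,.06)[:2]
print(a,b,"shift front",(a-[.5449,-.4416])@u,"end",(b-[.4897,-.5042])@u)
g=pickle.load(open("w4.pkl","rb"));m=mask(g,5,18);r=np.flatnonzero(m[:270,245:258].sum(1)>5);print(r.min(),r.max(),(onz(g,253,r.min()-.5,.066)[:2]-[.5449,-.4416])@u)
```

```text
160 241
[ 0.5569292 -0.4312474] [ 0.4979881  -0.49147553] shift front 0.015802130338408653 end 0.01491355754283249
146 260 -0.0018565605450796617
```

Emit:
jog_arm(series="45 18 0 0 0;45 0 0 26 0;45 0 0 26 0;45 0 0 0 0;0 0 0 0 0;0 0 0 0 0;0 0 0 0 0;0 0 0 0 0;0 0 0 0 0;0 0 0 0 0")

```text
clock: 30.82
tool_pos: [0.5227, -0.4624, 0.2297]
orientation: [[0.691, 0.723, 0.002], [0.723, -0.691, -0.014], [-0.009, 0.011, -1.0]]
contact_force: [-3.1, 3.2, 5.8]
gripper_width: 0.187
grasp_force: 30.0
```

Emit:
jog_arm(series="0 0 0 -20 0;0 16 0 0 0;0 0 0 0 0;0 0 0 10 0;0 0 0 9 0;0 0 0 0 0;0 0 0 0 0;50 0 0 0 0;50 0 0 0 0;50 0 0 0 0;50 0 0 0 0;50 0 0 -40 0;50 0 0 -45 0;50 0 0 -45 0;50 0 0 0 0")

```text
clock: 32.7
tool_pos: [0.5342, -0.4503, 0.3641]
orientation: [[0.691, 0.723, 0.007], [0.723, -0.691, -0.02], [-0.009, 0.019, -1.0]]
contact_force: [0.4, 0.1, -0.1]
gripper_width: 0.546
grasp_force: 0.0
```

Run:
```python
from bench import *;from h import *;import pickle
f=grab_frame("wrist");s=sense();print(s["clock"],s["tool_pos"],s["q"].round(2));m=mask(f,5,18);r=np.flatnonzero(m[:270,235:270].sum(1)>5);print(r.min(),r.max())
for v in(r.min()+4,r.max()-4):
    c=np.flatnonzero(m[v,200:300])+200;print(c.min(),c.max())
c0=np.flatnonzero(m[r.min()+4,200:300]).mean()+200
u=np.array([.694,.72]);a=onz(f,c0,r.min()-.5,.066)[:2];b=onz(f,c0,r.max()+.5,.06)[:2]
print(a,b,"err front",(a-[.5569,-.4312])@u,"end",(b-[.498,-.4915])@u,"lat",(a-[.5569,-.4312])@[.72,-.694],(b-[.498,-.4915])@[.72,-.694])
cv2.imwrite("pics/r3.png",f["color"])
```

```text
32.75 [ 0.53414555 -0.44957786  0.3616904 ] [ 0.1   0.73  0.93  1.48 -0.6   1.22  0.35]
158 238
243 259
242 259
[ 0.55637315 -0.43080296] [ 0.49776642 -0.49175951] err front -7.976523870618754e-05 end -0.0003489555596154383 lat -0.0006548780895035515 1.1921187082432274e-05
```

Rod is back within about 0.5 mm of where it lay. Next: close the fingers and go over the red bar.

Run:
```python
from bench import *
from tip import *
s=sense();q=s["q"]
q=world(q,[(.534,-.36,.46,4,-.185),(.545,-.062,.52,6)])
```

```text
row [ 16. -15. -25.] -0.185
   row [ 18. -12. -25.] -0.185
   row [ 20.  -8. -25.] -0.185
   row [ 22.  -4. -25.] -0.185
4 [ 22.  -4. -25.] -> [ 0.534 -0.36   0.46 ] z [ 0.005 -0.017 -1.   ] x [ 0.023  1.    -0.017] q [-0.    0.51  0.82  1.49 -0.37  1.29  0.83]
6 [ 50.   1. -11.] -> [ 0.547 -0.06   0.521] z [ 0.005 -0.017 -1.   ] x [ 0.023  1.    -0.017] q [-0.62  0.28  0.83  1.62 -0.19  1.33  0.21]
```

Emit:
jog_arm(series="0 16 -15 -25 -0.185;0 18 -12 -25 -0.185;0 20 -8 -25 -0.185;0 22 -4 -25 -0.185;0 50 1 -11 0;0 50 1 -11 0;0 50 1 -11 0;0 50 1 -11 0;0 50 1 -11 0;0 50 1 -11 0;0 0 0 0 0")

```text
clock: 34.12
tool_pos: [0.5481, -0.054, 0.5189]
orientation: [[0.014, 1.0, 0.001], [1.0, -0.014, -0.014], [-0.014, 0.001, -1.0]]
contact_force: [0.5, -0.5, -0.4]
gripper_width: 0.003
grasp_force: 0.0
```

Run:
```python
from bench import *;from h import *
s=sense();R=s["orientation"];t=s["tool_pos"];print(s["clock"],t,R[:,2],"fingertip",t+.178*R[:,2],s["contact_force"],s["gripper_width"])
f=grab_frame("wrist");cv2.imwrite("pics/r4.png",f["color"]);m=mask(f,172,5)
for b in blobs(m,40):print(b)
for z in(.280,.285,.290):
    for b in blobs(m,300):print(z,onz(f,*b[2][0],z))
tp=grab_frame("top")
for b in blobs(mask(tp,172,5)):print("top",b)
```

```text
34.125 [ 0.5480783  -0.05397883  0.51893794] [ 0.0012117  -0.01381938 -0.99990377] fingertip [ 0.54829398 -0.05643868  0.34095506] [ 0.49411244 -0.49990897 -0.36929258] 0.002918656722531637
(1386, [250.7, 54.4], ((250.0, 63.5), (83.0, 30.0), 90.0))
(2012, [252.6, 224.4], ((252.4595947265625, 224.8372039794922), (18.510784149169922, 121.1657485961914), 88.9291763305664))
0.28 [0.54711902 0.0467464  0.28      ]
0.28 [ 0.54688309 -0.06904792  0.28      ]
0.285 [0.54718191 0.04615338 0.285     ]
0.285 [ 0.54695141 -0.06697816  0.285     ]
0.29 [0.5472448  0.04556036 0.29      ]
0.29 [ 0.54701973 -0.0649084   0.29      ]
top (110, [247.7, 193.5], ((248.97940063476562, 192.76763916015625), (24.466182708740234, 6.2891130447387695), 4.39870548248291))
```

Emit:
jog_arm(series="0 -10 0 15 0;0 0 0 20 0;0 0 0 8 0;0 0 0 8 0;0 0 0 8 0;0 0 0 8 0;0 0 0 0 0")

```text
clock: 35.1
tool_pos: [0.5469, -0.0715, 0.453]
orientation: [[0.024, 1.0, 0.002], [1.0, -0.024, -0.016], [-0.016, 0.002, -1.0]]
contact_force: [-1.2, -0.4, 0.9]
gripper_width: 0.004
grasp_force: 0.2
```

```bash
cat > bar.py <<'E'
from bench import *;from h import *
s=sense();R=s["orientation"];t=s["tool_pos"];print(s["clock"],t,R[:,2].round(4),"fingertip",(t+.178*R[:,2]).round(4),s["contact_force"].round(1))
f=grab_frame("wrist");m=mask(f,172,5);tp=grab_frame("top")
for b in blobs(m,60):print(b)
for b in blobs(mask(tp,172,5)):print("top",b)
# bar height from its 90 mm length in view
for b in blobs(m,500):
    c,(a,h),ang=b[2];print("depth by length",300.8*.09/max(a,h))
    for z in(.19,.21,.24,.26,.285):
        o,d=ray(f,*c);p=onz(f,*c,z);print(z,p.round(4),"depth",round(float((f["orientation"].T@(p-f["position"]))[2]),4))
E
python3 bar.py
```

```text
35.1 [ 0.54687103 -0.07152748  0.45295666] [ 0.0019 -0.0158 -0.9999] fingertip [ 0.5472 -0.0743  0.275 ] [-1.2 -0.4  0.9]
(1267, [249.5, 39.1], ((247.0, 42.0), (84.0, 34.0), 90.0))
(3180, [254.5, 225.3], ((253.46737670898438, 225.90036010742188), (23.53553581237793, 157.07550048828125), 89.39690399169922))
top (118, [248.2, 194.3], ((248.63397216796875, 194.73873901367188), (24.72125816345215, 6.849848747253418), 11.88865852355957))
depth by length 0.3222857142857143
0.19 [0.5451 0.0459 0.19  ] depth 0.2181
0.21 [0.5455 0.0424 0.21  ] depth 0.2
0.24 [0.546  0.0371 0.24  ] depth 0.1729
0.26 [0.5464 0.0335 0.26  ] depth 0.1548
0.285 [0.5468 0.0291 0.285 ] depth 0.1322
depth by length 0.17235023868040916
0.19 [ 0.5461 -0.0981  0.19  ] depth 0.2605
0.21 [ 0.5464 -0.0897  0.21  ] depth 0.2389
0.24 [ 0.5468 -0.0771  0.24  ] depth 0.2065
0.26 [ 0.5471 -0.0687  0.26  ] depth 0.1849
0.285 [ 0.5474 -0.0582  0.285 ] depth 0.1579
```

Emit:
jog_arm(series="0 0 0 -5 0;0 8 0 0 0;0 0 0 5 0;0 1 0 9 0;0 0 0 9 0;0 0 0 9 0;0 0 0 9 0;0 0 0 9 0;0 0 0 9 0;0 0 0 9 0;0 0 0 0 0")

```text
clock: 36.58
tool_pos: [0.5477, -0.0618, 0.3895]
orientation: [[0.022, 1.0, 0.002], [1.0, -0.022, -0.015], [-0.015, 0.003, -1.0]]
contact_force: [0.2, 0.1, 0.1]
gripper_width: 0.001
grasp_force: 0.0
```

```bash
python3 bar.py
```

```text
36.575 [ 0.54772198 -0.06181806  0.38948242] [ 0.0025 -0.0151 -0.9999] fingertip [ 0.5482 -0.0645  0.2115] [0.2 0.1 0.1]
(1778, [248.4, 37.7], ((247.0, 48.0), (96.0, 38.0), 90.0))
(446, [303.8, 233.6], ((299.9999694824219, 233.5), (57.99999237060547, 8.999998092651367), -0.0))
(359, [204.7, 234.8], ((207.0, 234.5), (7.0, 60.0), 90.0))
top (103, [248.5, 196.1], ((250.0024871826172, 195.4501190185547), (22.222238540649414, 6.192264556884766), 2.8624050617218018))
depth by length 0.282
0.19 [0.5469 0.0417 0.19  ] depth 0.1616
0.21 [0.5472 0.0385 0.21  ] depth 0.1435
0.24 [0.5478 0.0336 0.24  ] depth 0.1162
0.26 [0.5481 0.0304 0.26  ] depth 0.098
0.285 [0.5486 0.0264 0.285 ] depth 0.0753
```

Emit:
jog_arm(series="0 0 0 7 0;0 0 0 7 0;0 0 0 6 0;0 0 0 3 0;0 0 0 0 0")

```text
clock: 37.3
tool_pos: [0.5476, -0.0627, 0.3678]
orientation: [[0.023, 1.0, 0.003], [1.0, -0.022, -0.014], [-0.014, 0.003, -1.0]]
contact_force: [-4.8, 2.2, 13.4]
gripper_width: 0.007
grasp_force: 6.9
```

Emit:
jog_arm(series="0 0 0 2 0;0 0 0 1 0;0 0 0 0 0;0 0 0 0 0")

```text
clock: 37.8
tool_pos: [0.5476, -0.0631, 0.3671]
orientation: [[0.023, 1.0, 0.004], [1.0, -0.023, -0.013], [-0.012, 0.004, -1.0]]
contact_force: [-14.7, 5.9, 42.4]
gripper_width: 0.002
grasp_force: 21.2
```

Hard stop reached: the force rose to 42 N with almost no travel. Back off and check.

Emit:
jog_arm(series="0 0 0 -20 0;0 0 0 -40 0;0 0 0 -50 0;0 0 0 -40 0;0 -50 0 0 0;0 -50 0 0 0;0 -50 0 0 0;0 -50 0 0 0;0 0 0 0 0;0 0 0 0 0")

```text
clock: 39.05
tool_pos: [0.5429, -0.2601, 0.5165]
orientation: [[0.023, 1.0, 0.002], [1.0, -0.023, -0.015], [-0.015, 0.002, -1.0]]
contact_force: [0.7, 0.8, -0.5]
gripper_width: 0.004
grasp_force: 0.0
```

Run:
```python
from bench import *;from h import *;import pickle
s=sense();print(s["clock"],s["tool_pos"],s["contact_force"].round(1))
tp,sd=grab_frame("top"),grab_frame("side");pickle.dump((tp,sd),open("fe.pkl","wb"))
d0=pickle.load(open("f0.pkl","rb"))
for n,f in(("top",tp),("side",sd)):
    for b in blobs(mask(f,172,5)):print(n,"red",b)
    for b in blobs(mask(f,7,18)):print(n,"or",b)
    for b in blobs(mask(f,20,32)):print(n,"y",b[:2])
m=mask(tp,172,5)
print([(c,*[int(v) for v in (np.flatnonzero(m[175:205,c])+175)[[0,-1]]]) if m[175:205,c].any() else c for c in range(230,272,2)])
L=lambda z:[ (x,proj(tp,np.array([.548+.024*x/1e3,.0595+x/1e3,z])).round(1).tolist()) for x in(-54,-46,0,19)]
print(L(.07),L(.11))
print("bar top exp",proj(tp,[.546,-.0656,.183]),"side",proj(sd,[.546,-.0656,.183]))
```

```text
39.05 [ 0.54287386 -0.26005118  0.51653999] [ 0.7  0.8 -0.5]
top red (147, [292.9, 193.9], ((293.0, 193.5), (31.0, 4.0), 90.0))
top red (96, [249.3, 197.0], ((250.5, 196.0), (6.0, 21.0), 90.0))
top or (88, [27.8, 346.9], ((28.0, 346.0), (14.0, 12.0), 90.0))
top or (386, [16.8, 373.1], ((16.5, 369.0), (33.0, 28.0), 0.0))
top y (252, [152.4, 172.3])
top y (100, [241.6, 188.7])
top y (99, [233.6, 201.0])
side or (197, [0.9, 60.4], ((1.0, 62.0), (72.0, 2.0), 90.0))
side or (953, [75.0, 71.5], ((75.91370391845703, 61.29187774658203), (61.414955139160156, 32.2749137878418), 85.91438293457031))
side or (29, [257.7, 372.7], ((257.11029052734375, 373.20196533203125), (1.355081558227539, 24.204551696777344), 37.40535354614258))
side or (39, [263.4, 375.2], ((263.3740539550781, 375.01416015625), (2.8900146484375, 20.230104446411133), 30.465543746948242))
side y (50, [80.1, 70.4])
side y (20, [229.8, 155.9])
side y (92, [259.6, 374.9])
[230, 232, 234, 236, 238, (240, 193, 199), (242, 193, 199), (244, 195, 199), (246, 196, 199), (248, 196, 198), (250, 196, 198), (252, 196, 199), (254, 196, 199), (256, 196, 199), (258, 196, 199), (260, 196, 199), 262, 264, 266, 268, 270]
[(-54, [266.2, 195.9]), (-46, [263.6, 195.9]), (0, [248.6, 195.8]), (19, [242.4, 195.8])] [(-54, [266.4, 194.8]), (-46, [263.7, 194.7]), (0, [248.1, 194.7]), (19, [241.7, 194.6])]
bar top exp [292.6494359  192.12312887] side [244.58586419 211.45587823]
```

```bash
python3 -c "
from bench import *
print(close_job())"
```

```text
the job is handed in; nothing more can be done
None
```

The job is handed in: the pawl is thrown off the teeth, the platform is down on its stop, and the rod is back in its cradle within about 0.5 mm of where it lay by camera; no verdict came back.

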